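Wedge the spring clip off the reel rod

TASK

The spring clip at the free end of the thread-reel stand has to come off so that the reels can be taken from the rod. Take up the wooden-handled wedge, slide its blade along the top of the rod under the clip's turned-up lip and ease the clip off upwards with the wedge alone: press only lightly on rod and clip, feeling your way, and put no fingers on the clip while it is on the rod. Drop the clip into the open metal tin, lay the wedge down flat on the cloth, and leave the van, the bell and the bobbin where they are.

Things in the scene. Friction and masses are not known exactly. Their poses are not given: they have to be found in the camera images.
- stand: Wooden thread-reel stand, fixed: foot 150 x 130 x 18 mm on screw feet wound out 4 to 12 mm, so its height differs each time. A post at its rear (+x) holds one end of a level steel rod, 16 mm across. Origin under the rod at the foot's underside; rod axis along x, 85 mm above it, free end at x = -145 mm. Two reels 56 mm across sit from x = -31 to +54 mm; between clip and reels the rod is bare.
- seat (a point): Point on the rod's axis in the middle of the clip's groove (9 mm wide, core 11 mm in diameter), 8 mm below the rod's top and 16 mm in from its flat, sharp-edged free end. x axis along the rod towards the post, z up.
- clip_bow (a point): Centre of the top of the spring clip's bow. The clip (2 mm steel strip, 26 g) straddles the rod: flat bow 16 mm along the rod (x) by 18 mm (y) on the rod's top, this point then 10 mm above the axis; two sprung legs, 13 mm apart, hook under the groove's core with 2 mm end play. Once off it rides on the blade: loose within 44 mm of the tip, farther back its legs grip the blade a little.
- clip_lip (a point): Middle of the under-edge of the clip's lip (14 mm wide), turned up 13 degrees at the free-end side (-x), 13 mm from the bow's centre. Seated, this edge is about 1 mm above the rod's top and 3 mm in from its end: the blunt tip slips under only with the sole down on the rod. Raising the bow spreads the legs (about 6 N); 10 mm up the clip is free and snaps shut. Over 9 N bends the clip, over 10 N scores the rod.
- wedge_grip (a point): Centre of the wedge's wooden handle (90 long x 24 wide x 30 mm high). The wedge lies flat on the cloth, sole down; x points from the handle to the blade's tip, z up. This point is 15 mm above the flat sole and 125 mm behind the tip. About 130 g.
- wedge_tip (a point): Blade tip at sole level, x outwards. Steel blade 8 mm wide, 80 mm long out of the handle, its flat sole level with the handle's underside; 16 mm thick at the handle, tapering over the last 59 mm (14 degrees) to a blunt edge 1.5 mm thick at the tip.
- tin_floor (a point): Centre of the inner floor of the small open metal tin, fixed to the table: 130 (x) x 100 (y) x 50 mm high outside, walls and floor 3 mm; its rim is 47 mm above this point. z up.
- toy_van: Cream die-cast toy van, 74 x 32 x 36 mm. Origin under its middle. Leave it.
- bell: Small brass hand bell standing on its mouth, 48 mm across, 60 mm high. Origin under its middle. Leave it.
- bobbin: Empty wooden bobbin standing upright, 34 mm across, 52 mm high. Origin under its middle. Leave it.
There are look-alikes about, which are no part of the job. Of the things that look like the part that bears tin_floor, the middle-sized one is meant.

How it is judged:
On the way, in this order (a step that is already met when the one before it is completed fails the run):
1. the blade's tip is under the clip's lip while the clip still sits in its groove (x of wedge_tip in the frame of clip_bow between -0.0105 and 0.012 m and y of wedge_tip in the frame of clip_bow between -0.006 and 0.006 m and z of wedge_tip in the frame of clip_bow between -0.009 and -0.0005 m and z of clip_bow in the frame of seat below 0.0145 m), for 0.1 s.
2. the clip has been lifted out of its groove with the blade under its bow (z of clip_bow in the frame of seat above 0.018 m and x of wedge_tip in the frame of clip_bow above 0 m and y of wedge_tip in the frame of clip_bow between -0.009 and 0.009 m and z of wedge_tip in the frame of clip_bow below 0 m), for 0.1 s.
At the end, for the whole second after the job is handed in: The clip lies at rest inside the tin (its bow between the tin's walls, less than 30 mm above the tin's floor); the wedge lies flat and at rest on the cloth, outside the tin (handle centre under 22 mm and tip under 18 mm high, handle centre at least 85 mm from the tin's centre) (x of clip_bow in the frame of tin_floor between -0.062 and 0.062 m and y of clip_bow in the frame of tin_floor between -0.047 and 0.047 m and z of clip_bow in the frame of tin_floor below 0.03 m and linear speed of each of clip, wedge below 0.02 m/s and height (world z) of wedge_grip below 0.022 m and height (world z) of wedge_tip below 0.018 m and horizontal distance between wedge_grip and tin_floor above 0.085 m); the robot touches nothing.
It fails at once if the gripper touches the clip while it is on the rod (contact force between any of the fingers, the arm and clip above 1 N and distance between clip_bow and seat below 0.018 m).
It fails at once if the wedge presses on the rod, stand or reels with more than 10 N (contact force between wedge and stand above 10 N).
It fails at once if the wedge presses on the clip with more than 9 N (contact force between wedge and clip above 9 N).
It fails at once if the gripper presses on the stand with more than 10 N (contact force between any of the fingers, the arm and stand above 10 N).
It fails at once if the van, the bell or the bobbin is moved by more than 15 mm (distance of any of toy_van, bell, bobbin from where it was at the start of the episode above 0.015 m).
It also fails if it takes over 72 s, if anything falls off the work surface, if the arm or the gripper's body presses on something with over 40 N, if the wrist force passes 120 N, or if a joint passes its speed limit or range.

ROBOT

A 6-joint arm with a two-finger parallel gripper is mounted at the origin on the work surface. World frame = base frame: x ahead of the robot, y to its left, z up, the work surface at z = 0. Lengths are in m, angles in rad, forces in N, time in s.
With the tool pointing down it reaches from about 0.325 to 0.85 m from the base axis. Payload 15.5 kg.
Tool frame: the origin (TCP) lies at the very end of the fingers, on their centre line; the grasp point (between the pads) lies 19 mm behind it; z points along the fingers, y is the direction in which the jaws open and shut (so a half turn about z gives the same grasp; the last joint's range is limited). The gripper opens to 91 mm and grips with 3 to 60 N. Pads are 32 mm wide; open, the fingers measure 118 mm over their backs; the gripper's body (76 mm by 178 mm) begins 60 mm behind the grasp point.
Start: joints at [1.206, 0.494, 1.345, -0, 1.302, -0.096], TCP at [0.167, 0.602, 0.214] pointing down, gripper open.
Joint ranges: [-2.91, 2.91], [-0.82, 2.16], [0.22, 2.67], [-1.22, 4.37], [0.12, 2.79], [-3.08, 3.08]. Speed limits (rad/s): [1.89, 1.89, 2.57, 3.01, 3.01, 3.01].

INTERFACE

Orientations are given as a 3x3 rotation matrix whose columns are the frame's x, y, z axes.
In Python, from station import arm gives the robot as it stands.
- The arm moves only by the shell command python3 -m handwheel 'ROWS'. ROWS is JSON, a list of rows, each an object of numbers: "ax", "ay", "az": the turn, a rotation vector about the tool's x, y, z in units of 6 degrees (1.0 is 6 degrees); "tx", "ty", "tz": the shift along the tool's x, y, z in units of 25 mm (1.0 is 25 mm); "grip": the finger opening in mm, from 0 to 91.2. In form: [{"ax": .., "ay": .., "az": .., "tx": .., "ty": .., "tz": .., "grip": ..}, ...]. A call has 1 to 10 rows; each row shifts and turns the pose as measured when the row begins, along the tool's axes as they then stand; what a row does not reach is not made up. A row lasts 1/10 s, in which the tool goes at most 50 mm and 8.59 degrees, less where a joint would pass 70% of its speed; a pose out of reach is approached as far as the arm can. A call is refused whole if a number of a shift passes 1 or a number of a turn 1, either way. A call with a gripper value outside its range is refused whole. The fingers move at their own pace and stop on an object; the grip force is fixed at half the most. Time passes only in rows, so rows that do not move let the fingers close. It gives the time, the measured TCP pose, the force and the opening at its end, in the units of the state.
- arm.sense(): the state, without advancing time (a new reading comes with each control period).
- arm.grab_frame(name): name is "side" or "top"; returns a dict with "img" (400x640x3 uint8, red, green, blue), "intrinsics" (3x3 intrinsics, pixels), "extrinsics" (4x4, takes a point from camera to world coordinates). Camera axes: x right, y up, looking along -z (the intrinsics and any distortion apply to the point x, -y, -z); pixel columns grow to the right and rows downward; lengths in m; the calibration is good to about 2 mm. A picture is of the moment at which its call begins. There is no depth.
- arm.finish_job(): hands the job in, once; it reports no verdict.
Trained networks look in a picture, given as the dict that the camera call returned (one of the last four; its "shot" number tells which), for a name from the list of things; names that differ only in an ending like _2 or _b are one class to them, and where a whole thing is asked for, a point or a joint stands for the part that bears it (a point fixed in the world has none). Each returns a list of dicts, best first, with "score" (0 to 1); they miss things now and then, are a little off and sometimes report something else, mostly with a low value. They report only what shows in the picture. A call takes as long as a camera call. They do not tell look-alikes from the thing itself.
- arm.look_for(thing, picture): "centre" ([x, y, z] in m, in world coordinates, good to about 4 mm: the middle of the surface that is visible of it).
- arm.landmark_of(thing, picture): "centre" ([x, y, z] in m, in world coordinates, good to about 4 mm: a listed point, or the origin of a listed thing).
The state is a dict: "time_s": time; "joint_positions": joint angles; "joint_vel": joint speeds; "joint_efforts": joint torques, N m; "tool_pos": TCP position; "tool_rot": TCP orientation; "force": force on the tool from outside, world axes, zero at the start; "torque": the same for the moment, N m; "gripper_width": opening from 0.0 (shut) to 1.0 (fully open).
Only numpy, scipy, OpenCV 4.12 (cv2) and the standard library are available. Lean on these libraries where they do the work, as an engineer would, in place of code of your own. Each camera call takes 0.05 s, during which the arm holds its last target.

## Working session

There is one attempt and no reset: what is moved stays moved. The work goes in short steps, Python scripts to look and compute and a shell command to move; the robot and the scene stay as the last step left them, time stands still between calls to the robot, and variables do not carry over. Pictures are saved under pics/ and viewed, and the job is handed in when it is done.

```bash
ls; mkdir -p pics; python3 - <<'E'
from station import arm
import cv2
s=arm.sense(); print(s)
for n in ("side","top"):
    f=arm.grab_frame(n); cv2.imwrite(f"pics/{n}0.png",cv2.cvtColor(f["img"],cv2.COLOR_RGB2BGR))
    print(n,f["intrinsics"],f["extrinsics"],[k for k in f])
    for t in ["stand","seat","clip_bow","clip_lip","wedge_grip","wedge_tip","tin_floor","toy_van","bell","bobbin"]:
        r=arm.landmark_of(t,f); print(t,[( [round(c,3) for c in d["centre"]],round(d["score"],2)) for d in r[:4]])
E
```

```text
pics
{'time_s': 0.0, 'joint_positions': array([ 1.20549967e+00,  4.94185593e-01,  1.34613576e+00, -1.54662739e-05,
        1.30249084e+00, -9.55231942e-02]), 'joint_vel': array([-0.00058309, -0.00094995,  0.00210512,  0.0026679 , -0.00074111,
        0.00097779]), 'joint_efforts': array([ 8.85701738e-04, -8.78830147e+01, -3.81867206e+01,  7.06891296e-02,
        5.29071945e-02, -8.69158885e-05]), 'tool_pos': array([0.16644994, 0.60203265, 0.2133352 ]), 'tool_rot': array([[-9.63832370e-01,  2.66508884e-01, -4.21720064e-04],
       [ 2.66509199e-01,  9.63831696e-01, -1.14439184e-03],
       [ 1.01476571e-04, -1.21539418e-03, -9.99999256e-01]]), 'force': array([-0.1397403 , -0.41522983,  0.46282999]), 'torque': array([ 0.01001337, -0.04188888, -0.01018035]), 'gripper_width': 0.9969329094077269}
side [[469.17340535   0.         318.81180675]
 [  0.         469.17340535 206.45199458]
 [  0.           0.           1.        ]] [[-0.91140311  0.31417596 -0.26577778  0.20556397]
 [-0.41137063 -0.67848857  0.60862753  0.54008677]
 [ 0.01088895  0.6640382   0.74761936  0.82900192]
 [ 0.       
[... 875 characters left out ...]
       0.          0.          1.        ]] ['img', 'intrinsics', 'extrinsics', 'shot']
stand [([0.596, 0.192, 0.009], 0.73)]
seat [([0.608, 0.059, 0.099], 0.9), ([0.492, -0.121, 0.014], 0.55), ([0.602, 0.046, 0.106], 0.5)]
clip_bow [([0.599, 0.058, 0.104], 0.52)]
clip_lip [([0.6, 0.05, 0.103], 0.64), ([0.409, 0.22, 0.004], 0.4)]
wedge_grip [([0.497, -0.122, 0.016], 0.56)]
wedge_tip [([0.38, -0.087, -0.0], 0.78)]
tin_floor [([0.213, -0.292, 0.009], 0.65), ([0.706, 0.024, 0.002], 0.64), ([0.552, -0.332, 0.005], 0.61), ([0.383, -0.38, 0.004], 0.61)]
toy_van [([0.729, -0.13, -0.001], 0.77), ([0.707, 0.02, 0.003], 0.69)]
bell [([0.411, 0.221, 0.003], 0.85)]
bobbin [([0.708, 0.022, 0.001], 0.79)]
```

View pics/side0.png

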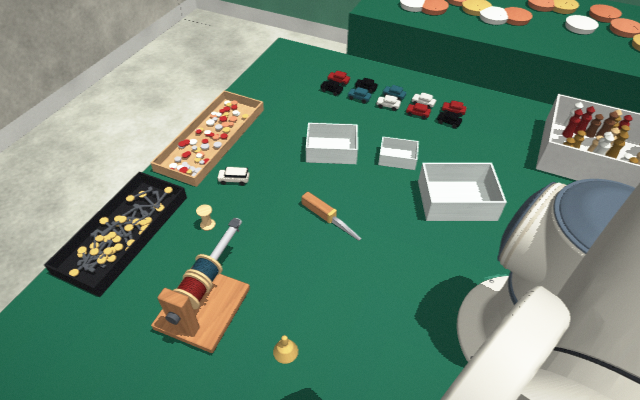

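View pics/top0.png

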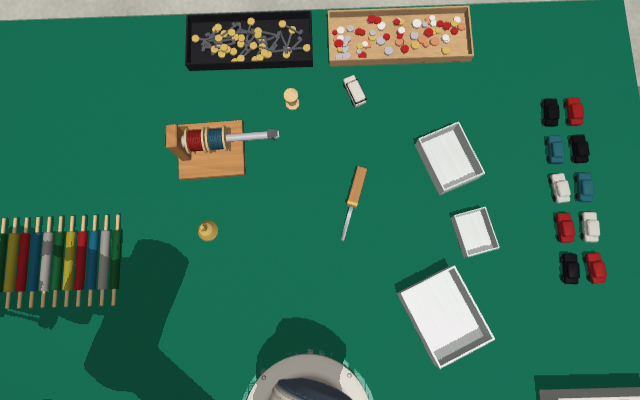

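```bash
cat > h.py <<'E'
import numpy as np, cv2
from station import arm
def ray(f,u,v):
    K=f["intrinsics"];E=np.array(f["extrinsics"])
    d=np.array([(u-K[0][2])/K[0][0],-(v-K[1][2])/K[1][1],-1.0])
    return E[:3,3],E[:3,:3]@d
def atz(f,u,v,z):
    o,d=ray(f,u,v); return o+d*(z-o[2])/d[2]
def proj(f,p):
    K=f["intrinsics"];E=np.array(f["extrinsics"]); c=E[:3,:3].T@(np.array(p)-E[:3,3])
    return K[0][0]*c[0]/-c[2]+K[0][2], K[1][1]*-c[1]/-c[2]+K[1][2]
def tri(fs,pxs):
    A=[];b=[]
    for f,(u,v) in zip(fs,pxs):
        o,d=ray(f,u,v); d=d/np.linalg.norm(d); P=np.eye(3)-np.outer(d,d); A.append(P);b.append(P@o)
    x,*_=np.linalg.lstsq(np.vstack(A),np.hstack(b),rcond=None); return x
def crop(f,name,u0,v0,w,h,s):
    im=f["img"][v0:v0+h,u0:u0+w]; im=cv2.resize(im,None,fx=s,fy=s,interpolation=cv2.INTER_CUBIC)
    im=cv2.cvtColor(im,cv2.COLOR_RGB2BGR)
    for i in range(0,w,10): cv2.putText(im,str(u0+i),(i*s,8),0,.3,(0,255,255),1); cv2.line(im,(i*s,10),(i*s,14),(0,255,255),1)
    for i in range(0,h,10): cv2.putText(im,str(v0+i),(0,i*s+4),0,.3,(0,255,255),1)
    cv2.imwrite("pics/"+name,im)
E
python3 - <<'E'
from h import *
import pickle
fs=arm.grab_frame("side");ft=arm.grab_frame("top")
pickle.dump((fs,ft),open("f0.pkl","wb"))
crop(fs,"s_w.png",295,185,75,60,10); crop(ft,"t_w.png",330,160,50,60,10)
crop(fs,"s_c.png",190,205,70,60,10); crop(ft,"t_c.png",215,110,75,45,10)
E
cd pics; python3 -c "
import cv2,numpy as np
for a in 'wc':
    x=[cv2.imread(f'{s}_{a}.png') for s in 'st']
    for i in x: print(i.shape)
"
```

```text
(600, 750, 3)
(600, 500, 3)
(600, 700, 3)
(450, 750, 3)
```

View pics/s_w.png

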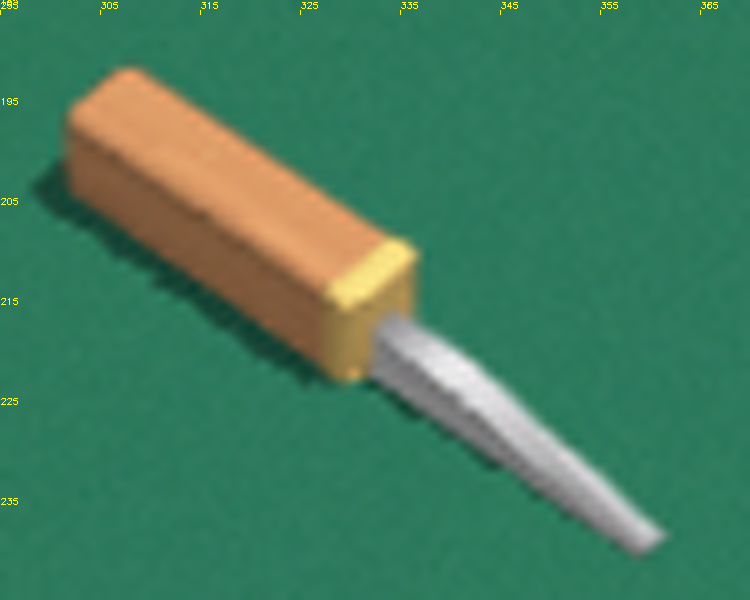

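View pics/t_w.png

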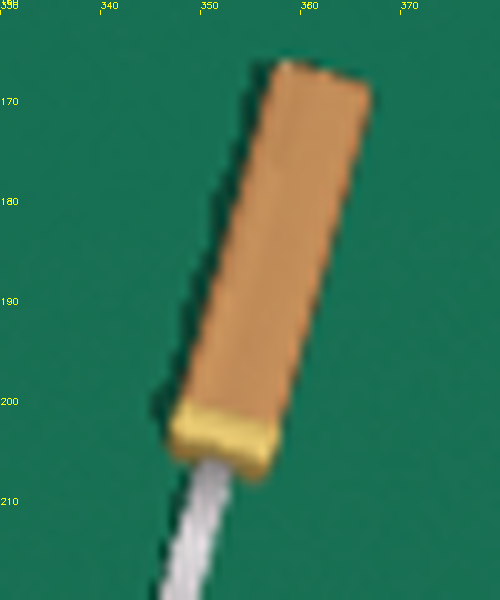

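View pics/s_c.png

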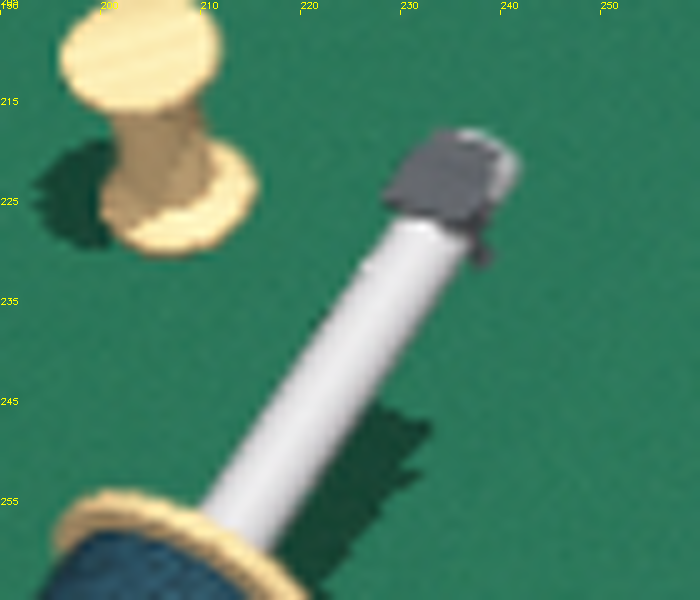

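View pics/t_c.png

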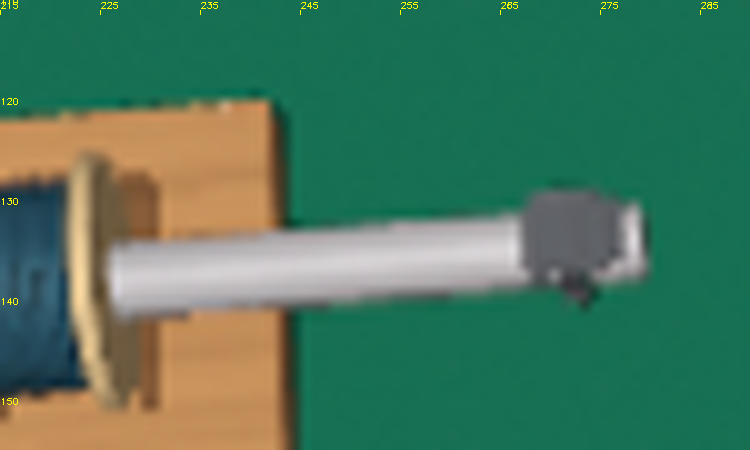

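```bash
python3 - <<'E'
from h import *
import pickle
fs,ft=pickle.load(open("f0.pkl","rb"))
def satmask(f): 
    a=f["img"].astype(float); return (a.max(2)-a.min(2))   # chroma
# top: rod cols 245..264 on green
def prof(ch,coords,bg):  # fractional coverage
    return np.clip((bg-ch)/bg,0,1)
c=satmask(ft); L=[]
for u in range(246,264):
    col=c[124:148,u]; w=np.clip(1-col/np.median(col[:5]),0,1); w[w<.15]=0
    L.append((u,(w*np.arange(124,148)).sum()/w.sum(),w.sum()))
L=np.array(L); pt=np.polyfit(L[:,0],L[:,1],1); print("top",pt,L[:,2].mean(),np.std(L[:,1]-np.polyval(pt,L[:,0])))
c=satmask(fs); L=[]
for v in range(231,244):
    row=c[v,205:250]; w=np.clip(1-row/np.median(row[-5:]),0,1); w[w<.2]=0
    a=int(np.polyval([-0.0,0],0)); 
    x=np.arange(205,250); L.append((v,(w*x).sum()/w.sum(),w.sum()))
L=np.array(L); print(L.round(2)); ps=np.polyfit(L[:,0],L[:,1],1);print("side",ps)
# planes -> axis line
def plane(f,p1,p2):
    o,d1=ray(f,*p1);_,d2=ray(f,*p2);n=np.cross(d1,d2);n/=np.linalg.norm(n);return n,n@o
n1,b1=plane(ft,(240,np.polyval(pt,240)),(270,np.polyval(pt,270)))
n2,b2=plane(fs,(np.polyval(ps,225),225),(np.polyval(ps,250),250))
d=np.cross(n1,n2);d/=np.linalg.norm(d);d*=np.sign(d[1])
for y in (0.045,0.06,0.14):
    x=np.linalg.solve(np.array([n1,n2,[0,1,0]]),[b1,b2,y]);print(y,x.round(4))
print("dir",d.round(4),np.degrees(np.arctan2(d[0],d[1])))
# with level rod: top line at z=.094
for z in (.09,.094,.098):
    A=atz(ft,245,np.polyval(pt,245),z);B=atz(ft,279.3,np.polyval(pt,279.3),z);e=B-A;print(z,A.round(4),B.round(4),np.degrees(np.arctan2(-e[0],-e[1])))
# wedge
for z,pts in ((.03,[(358,166.3),(367,168.7),(357.7,205.8),(347.5,202.7)]),):
    P=[atz(ft,*p,z) for p in pts];print(np.round(P,4))
P=[atz(fs,*p,.03) for p in [(302,197),(308,192),(336.7,209.5),(328,215)]];print(np.round(P,4))
print("tip top",atz(ft,343.5,238.5,.001).round(4),"side",atz(fs,359.7,239.5,.001).round(4))
E
```

```text
top [-7.65690523e-02  1.55101496e+02] 7.786694189081828 0.06072525670656982
[[231.   231.59  11.4 ]
 [232.   230.01  10.03]
 [233.   229.29   9.64]
 [234.   228.63   9.84]
 [235.   228.    10.  ]
 [236.   227.16   9.96]
 [237.   226.51  10.14]
 [238.   225.97  10.05]
 [239.   225.21   9.91]
 [240.   224.63   9.87]
 [241.   223.99  10.03]
 [242.   223.19   9.94]
 [243.   222.5   10.12]]
side [ -0.70658008 394.12913185]
0.045 [0.6072 0.045  0.08  ]
0.06 [0.6059 0.06   0.0819]
0.14 [0.599  0.14   0.0918]
dir [-0.0854  0.9888  0.1228] -4.933654167016138
0.09 [0.6006 0.1167 0.09  ] [0.6039 0.0422 0.09  ] -2.5381332645311447
0.094 [0.5993 0.116  0.094 ] [0.6026 0.0418 0.094 ] -2.5381332645311714
0.098 [0.598  0.1153 0.098 ] [0.6012 0.0414 0.098 ] -2.5381332645311114
[[ 0.5408 -0.1284  0.03  ]
 [ 0.5345 -0.1484  0.03  ]
 [ 0.4505 -0.1238  0.03  ]
 [ 0.4582 -0.1015  0.03  ]]
[[ 0.537  -0.1207  0.03  ]
 [ 0.5312 -0.141   0.03  ]
 [ 0.449  -0.119   0.03  ]
 [ 0.4604 -0.0957  0.03  ]]
tip top [ 0.382  -0.0904  0.001 ] side [ 0.3769 -0.0826  0.001 ]
```

```bash
python3 - <<'E'
from h import *
import pickle
fs,ft=pickle.load(open("f0.pkl","rb"))
crop(ft,"t_tip.png",330,200,40,48,12)
crop(ft,"t_tin.png",405,110,100,100,6)
E
```

```text
(no output)
```

View pics/t_tip.png

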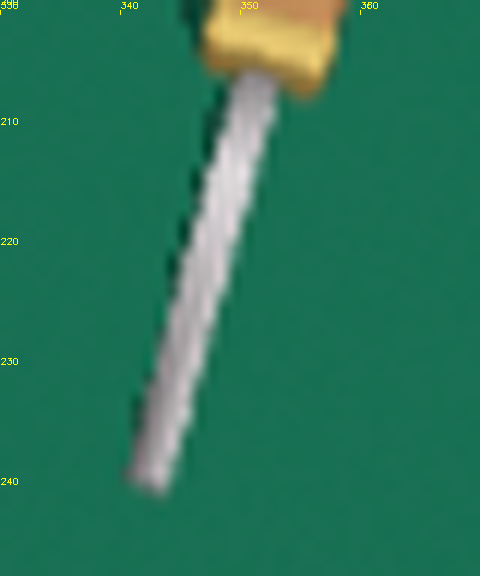

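View pics/t_tin.png

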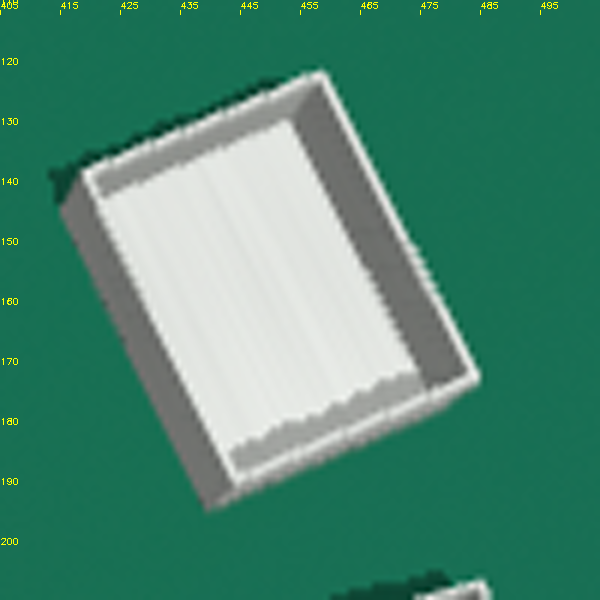

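The image shows three tins. At side-camera pixels they are (332,143), middle-sized, (399,152), small, and (461,190), large. I take the one at (332,143) (top ≈(450,158), world ≈(0.553,-0.333)). The only wedge is at side (330,215), and the clip is at side (236,223). Top and side views agree on the wedge yaw, about 163°.

```bash
R='{"tx":-0.84,"ty":-1,"grip":91}'
python3 -m handwheel '[{"tx":-0.84,"ty":-1,"grip":60},{"tx":-0.84,"ty":-1,"grip":60},{"tx":-0.84,"ty":-1,"grip":60},{"tx":-0.84,"ty":-1,"grip":60},{"tx":-0.84,"ty":-1,"grip":60},{"tx":-0.84,"ty":-1,"grip":60},{"tx":-0.84,"ty":-1,"grip":60},{"tx":-0.84,"ty":-1,"grip":60},{"tx":-0.84,"ty":-1,"grip":60},{"tx":-0.84,"ty":-1,"grip":60}]'
```

```text
validation failed for argument at $[0]...
```

```bash

python3 -m handwheel '[{"ax":0,"ay":0,"az":0,"tx":-0.84,"ty":-1,"tz":0,"grip":60},{"ax":0,"ay":0,"az":0,"tx":-0.84,"ty":-1,"tz":0,"grip":60},{"ax":0,"ay":0,"az":0,"tx":-0.84,"ty":-1,"tz":0,"grip":60},{"ax":0,"ay":0,"az":0,"tx":-0.84,"ty":-1,"tz":0,"grip":60},{"ax":0,"ay":0,"az":0,"tx":-0.84,"ty":-1,"tz":0,"grip":60},{"ax":0,"ay":0,"az":0,"tx":-0.84,"ty":-1,"tz":0,"grip":60},{"ax":0,"ay":0,"az":0,"tx":-0.84,"ty":-1,"tz":0,"grip":60},{"ax":0,"ay":0,"az":0,"tx":-0.84,"ty":-1,"tz":0,"grip":60},{"ax":0,"ay":0,"az":0,"tx":-0.84,"ty":-1,"tz":0,"grip":60},{"ax":0,"ay":0,"az":0,"tx":-0.84,"ty":-1,"tz":0,"grip":60}]'
```

```text
time_s: 2.2
tool_pos: [0.3055, 0.2984, 0.2136]
tool_rot: [[-0.965, 0.261, 0.002], [0.261, 0.965, 0.003], [-0.001, 0.004, -1.0]]
force: [0.7, -0.2, -0.5]
gripper_width: 0.663
```

```bash

python3 -m handwheel '[{"ax":0,"ay":0,"az":0,"tx":-0.82,"ty":-1,"tz":0,"grip":60},{"ax":0,"ay":0,"az":0,"tx":-0.82,"ty":-1,"tz":0,"grip":60},{"ax":0,"ay":0,"az":0,"tx":-0.82,"ty":-1,"tz":0,"grip":60},{"ax":0,"ay":0,"az":0,"tx":-0.82,"ty":-1,"tz":0,"grip":60},{"ax":0,"ay":0,"az":0,"tx":-0.82,"ty":-1,"tz":0,"grip":60},{"ax":0,"ay":0,"az":0,"tx":-0.82,"ty":-1,"tz":0,"grip":60},{"ax":0,"ay":0,"az":0,"tx":-0.82,"ty":-1,"tz":0,"grip":60},{"ax":0,"ay":0,"az":0,"tx":-0.82,"ty":-1,"tz":0.5,"grip":60},{"ax":0,"ay":0,"az":0,"tx":-0.82,"ty":-1,"tz":0.5,"grip":60},{"ax":0,"ay":0,"az":0,"tx":-0.82,"ty":-1,"tz":0.5,"grip":60}]'
python3 -m handwheel '[{"ax":0,"ay":0,"az":0,"tx":-0.82,"ty":-1,"tz":0.5,"grip":60},{"ax":0,"ay":0,"az":0,"tx":-0.82,"ty":-1,"tz":0.5,"grip":60},{"ax":0,"ay":0,"az":0,"tx":-0.82,"ty":-1,"tz":0.5,"grip":60},{"ax":0,"ay":0,"az":0,"tx":0,"ty":0,"tz":0,"grip":60}]'
python3 - <<'E'
from h import *
s=arm.sense();print(s["time_s"],s["tool_pos"],np.degrees(np.arctan2(s["tool_rot"][1,0],s["tool_rot"][0,0])),s["joint_positions"])
print(s["tool_rot"].round(4))
for n in ("side","top"):
    f=arm.grab_frame(n); cv2.imwrite(f"pics/{n}1.png",cv2.cvtColor(f["img"],cv2.COLOR_RGB2BGR))
    print(n,proj(f,s["tool_pos"]))
E
```

```text
time_s: 3.2
tool_pos: [0.4445, -0.0094, 0.178]
tool_rot: [[-0.965, 0.261, 0.012], [0.261, 0.965, 0.005], [-0.01, 0.007, -1.0]]
force: [0.6, 1.4, -0.7]
gripper_width: 0.658
time_s: 3.6
tool_pos: [0.4877, -0.1052, 0.1382]
tool_rot: [[-0.964, 0.264, 0.014], [0.264, 0.965, 0.004], [-0.012, 0.007, -1.0]]
force: [-0.6, -0.2, 0.2]
gripper_width: 0.658
3.6 [ 0.48770535 -0.1051824   0.13824871] 164.6925880193807 [-0.33781064  0.41084433  1.75401141  0.00965293  0.96513652 -1.6469348 ]
[[-0.9645  0.2639  0.0136]
 [ 0.264   0.9645  0.0036]
 [-0.0122  0.0071 -0.9999]]
side (np.float64(319.1830302861953), np.float64(174.1467744611084))
top (np.float64(350.36985286217384), np.float64(178.6851610487541))
```

View pics/side1.png

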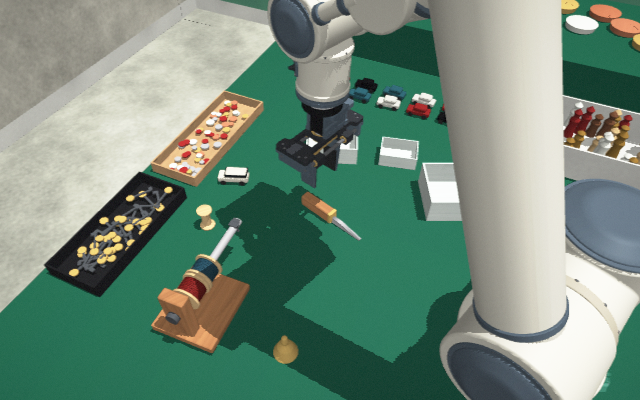

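View pics/top1.png

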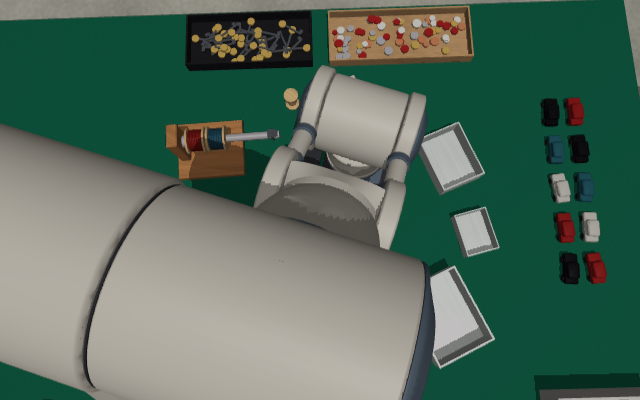

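```bash
cat >> h.py <<'E'
from scipy.spatial.transform import Rotation as Ro
def need(pos,yaw,pitch=0,s=None,roll=0):
    """pitch>0: tool x (blade tip) raised. yaw of tool x in deg"""
    s=s or arm.sense(); R=np.array(s["tool_rot"]);p=np.array(s["tool_pos"])
    y=np.radians(yaw);Z=np.array([0,0,1.]);X=np.array([np.cos(y),np.sin(y),0])
    R0=np.column_stack([X,np.cross(-Z,X),-Z])
    Rd=R0@Ro.from_rotvec(np.radians([roll,pitch,0])).as_matrix()
    rv=np.degrees(Ro.from_matrix(R.T@Rd).as_rotvec())/6
    sh=R.T@(np.array(pos)-p)/.025
    print("t",round(s["time_s"],2),"p",p.round(4),"F",np.round(s["force"],2),"g",round(s["gripper_width"],3))
    print("  turn",rv.round(3)," shift",sh.round(3))
def tilt():
    s=arm.sense();R=np.array(s["tool_rot"]);
    print("yaw",np.degrees(np.arctan2(R[1,0],R[0,0])).round(2),"pitch",np.degrees(np.arcsin(R[2,0])).round(2),"yaxis tilt",np.degrees(np.arcsin(R[2,1])).round(2))
E
python3 - <<'E'
from h import *
need((.496,-.123,.045),163); tilt()
f=arm.grab_frame("side"); crop(f,"s_g1.png",270,130,75,60,10)
s=arm.sense()
for o in (-.059,-.03,.03,.059):
    print(o,np.round(proj(f,s["tool_pos"]+s["tool_rot"][:,1]*o),1))
E
```

```text
t 3.7 p [ 0.4863 -0.1025  0.1392] F [-0.14  0.03 -0.13] g 0.657
  turn [0.075 0.106 0.292]  shift [-0.549 -0.717  3.768]
yaw 164.75 pitch -0.64 yaxis tilt 0.44
-0.059 [336.6 160.4]
-0.03 [328.2 167.4]
0.03 [310.  182.7]
0.059 [300.7 190.5]
```

View pics/s_g1.png

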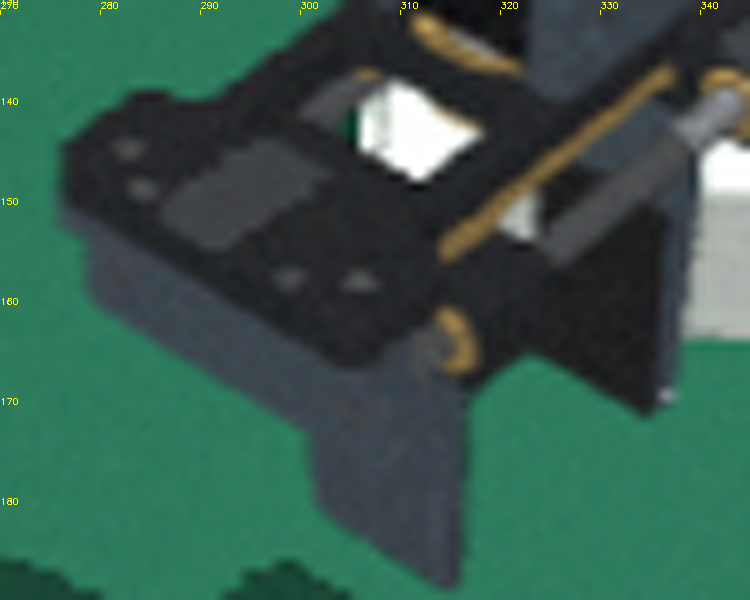

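```bash

python3 - <<'E'
from h import *
f=arm.grab_frame("side"); s=arm.sense()
R=s["tool_rot"]
for o in (-.0435,-.03,.03,.0435):
  for x in (-.016,.016):
    print(o,x,np.round(proj(f,s["tool_pos"]+R[:,1]*o+R[:,0]*x),1))
p=s["tool_pos"];print(np.array(proj(f,p+[0.004,0,0]))-proj(f,p),np.array(proj(f,p+[0,0.004,0]))-proj(f,p),np.array(proj(f,p+[0,0,.004]))-proj(f,p))
E
python3 -m handwheel '[{"ax":0.07,"ay":0.1,"az":0.3,"tx":-0.3,"ty":-0.35,"tz":1,"grip":60},{"ax":0,"ay":0,"az":0,"tx":-0.25,"ty":-0.35,"tz":1,"grip":60},{"ax":0,"ay":0,"az":0,"tx":0,"ty":0,"tz":0.8,"grip":60},{"ax":0,"ay":0,"az":0,"tx":0,"ty":0,"tz":0.3,"grip":60},{"ax":0,"ay":0,"az":0,"tx":0,"ty":0,"tz":0,"grip":60}]'
python3 - <<'E'
from h import *
need((.496,-.123,.004),163); tilt()
f=arm.grab_frame("side"); crop(f,"s_g2.png",280,160,80,60,10)
E
```

```text
-0.0435 -0.016 [326.3 160.8]
-0.0435 0.016 [338.  167.6]
-0.03 -0.016 [322.3 164.1]
-0.03 0.016 [334.1 170.9]
0.03 -0.016 [304.  179.2]
0.03 0.016 [315.9 186.4]
0.0435 -0.016 [299.7 182.7]
0.0435 0.016 [311.7 190.1]
[-1.74327713 -0.56673561] [-0.78855892  1.22383138] [ 0.02203914 -1.37132382]
time_s: 4.3
tool_pos: [0.4959, -0.118, 0.0638]
tool_rot: [[-0.958, 0.287, 0.006], [0.287, 0.958, -0.001], [-0.006, 0.0, -1.0]]
force: [-0.3, 0.5, 0.3]
gripper_width: 0.657
t 4.3 p [ 0.4959 -0.118   0.0638] F [-0.29  0.5   0.32] g 0.657
  turn [0.005 0.06  0.055]  shift [-0.047 -0.189  2.39 ]
yaw 163.33 pitch -0.36 yaxis tilt 0.03
```

View pics/s_g2.png

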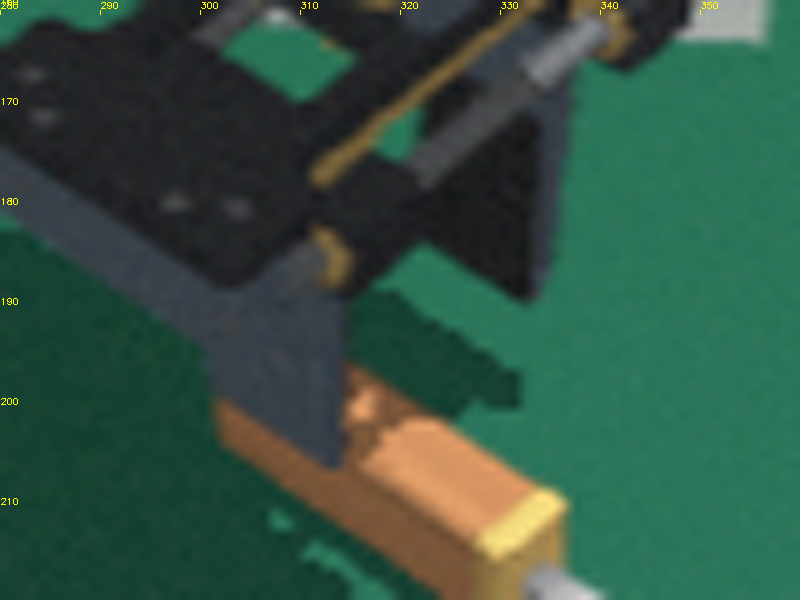

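```bash

python3 -m handwheel '[{"ax":0,"ay":0.06,"az":0.05,"tx":-0.05,"ty":-0.19,"tz":0.7,"grip":60},{"ax":0,"ay":0,"az":0,"tx":0,"ty":0,"tz":0.7,"grip":60},{"ax":0,"ay":0,"az":0,"tx":0,"ty":0,"tz":0.5,"grip":60},{"ax":0,"ay":0,"az":0,"tx":0,"ty":0,"tz":0.2,"grip":60},{"ax":0,"ay":0,"az":0,"tx":0,"ty":0,"tz":0,"grip":60}]'
python3 - <<'E'
from h import *
need((.496,-.123,.004),163); tilt()
E
```

```text
time_s: 4.85
tool_pos: [0.4989, -0.1224, 0.0153]
tool_rot: [[-0.957, 0.289, 0.008], [0.289, 0.957, -0.002], [-0.008, 0.0, -1.0]]
force: [-0.2, 0.2, -0.8]
gripper_width: 0.66
t 4.85 p [ 0.4989 -0.1224  0.0153] F [-0.24  0.22 -0.79] g 0.66
  turn [0.001 0.075 0.029]  shift [ 0.105 -0.057  0.452]
yaw 163.18 pitch -0.45 yaxis tilt 0.01
```

```bash

python3 -m handwheel '[{"ax":0,"ay":0.08,"az":0.03,"tx":0.1,"ty":-0.05,"tz":0.3,"grip":60},{"ax":0,"ay":0.03,"az":0,"tx":0,"ty":0,"tz":0.1,"grip":60},{"ax":0,"ay":0,"az":0,"tx":0,"ty":0,"tz":0,"grip":60}]'
python3 - <<'E'
from h import *
need((.496,-.123,.004),163); tilt()
E
```

```text
time_s: 5.15
tool_pos: [0.4967, -0.123, 0.0059]
tool_rot: [[-0.956, 0.293, -0.003], [0.293, 0.956, 0.001], [0.003, 0.0, -1.0]]
force: [-0.2, 0.6, 0.6]
gripper_width: 0.657
t 5.15 p [ 0.4967 -0.123   0.0059] F [-0.24  0.63  0.56] g 0.657
  turn [ 0.    -0.027 -0.001]  shift [ 0.024 -0.009  0.078]
yaw 162.99 pitch 0.16 yaxis tilt 0.0
```

```bash

python3 -m handwheel '[{"ax":0,"ay":-0.03,"az":0,"tx":0,"ty":0,"tz":0.05,"grip":40},{"ax":0,"ay":0,"az":0,"tx":0,"ty":0,"tz":0,"grip":20},{"ax":0,"ay":0,"az":0,"tx":0,"ty":0,"tz":0,"grip":15},{"ax":0,"ay":0,"az":0,"tx":0,"ty":0,"tz":0,"grip":15},{"ax":0,"ay":0,"az":0,"tx":0,"ty":0,"tz":0,"grip":15},{"ax":0,"ay":0,"az":0,"tx":0,"ty":0,"tz":0,"grip":15},{"ax":0,"ay":0,"az":0,"tx":0,"ty":0,"tz":0,"grip":15}]'
python3 - <<'E'
from h import *
need((.496,-.123,.004),163); tilt()
f=arm.grab_frame("side"); crop(f,"s_g3.png",280,180,90,65,8)
E
```

```text
time_s: 5.85
tool_pos: [0.4969, -0.1231, 0.0052]
tool_rot: [[-0.956, 0.293, 0.001], [0.293, 0.956, -0.0], [-0.001, -0.0, -1.0]]
force: [-0.3, 0.4, -0.1]
gripper_width: 0.261
t 5.85 p [ 0.4969 -0.1231  0.0052] F [-0.31  0.38 -0.08] g 0.261
  turn [-0.     0.013 -0.002]  shift [ 0.037 -0.007  0.046]
yaw 162.99 pitch -0.08 yaxis tilt -0.0
```

View pics/s_g3.png

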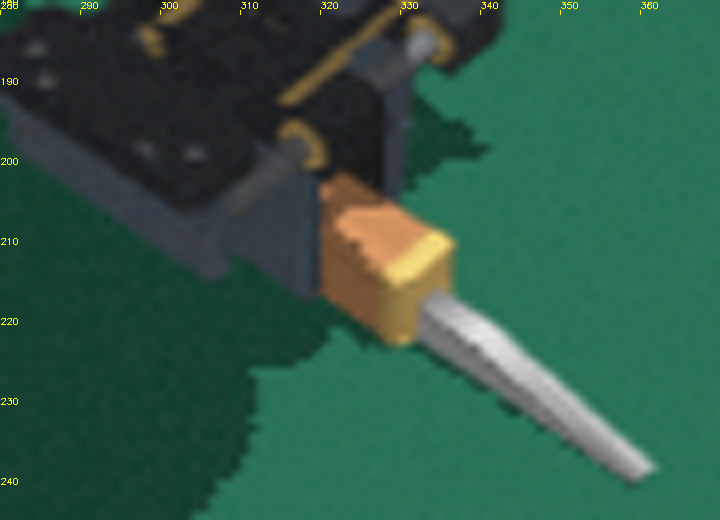

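```bash

python3 -m handwheel '[{"ax":0,"ay":0,"az":0,"tx":0,"ty":0,"tz":-0.5,"grip":15},{"ax":0,"ay":0,"az":0,"tx":0,"ty":0,"tz":-0.5,"grip":15},{"ax":0,"ay":0,"az":1,"tx":0,"ty":0,"tz":-0.5,"grip":15},{"ax":0,"ay":0,"az":1,"tx":0,"ty":0,"tz":-0.5,"grip":15},{"ax":0,"ay":0,"az":1,"tx":0,"ty":0,"tz":-0.5,"grip":15},{"ax":0,"ay":0,"az":1,"tx":0,"ty":0,"tz":-0.5,"grip":15},{"ax":0,"ay":0,"az":1,"tx":0,"ty":0,"tz":-0.5,"grip":15},{"ax":0,"ay":0,"az":1,"tx":0,"ty":0,"tz":-0.5,"grip":15},{"ax":0,"ay":0,"az":1,"tx":0,"ty":0,"tz":-0.5,"grip":15},{"ax":0,"ay":0,"az":1,"tx":0,"ty":0,"tz":-0.5,"grip":15}]'
python3 - <<'E'
from h import *
need((.609,-.112,.13),92.5); tilt()
import pickle
fs,ft=pickle.load(open("f0.pkl","rb"))
c=fs["img"].astype(float); c=c.max(2)-c.min(2); L=[]
for v in range(232,246):
    row=c[v,205:250]; w=np.clip(1-row/np.median(row[-5:]),0,1); w[w<.2]=0
    x=np.arange(205,250); L.append((v,(w*x).sum()/w.sum()))
L=np.array(L)[1:10];ps=np.polyfit(L[:,0],L[:,1],1);print(ps,np.std(L[:,1]-np.polyval(ps,L[:,0])))
for z in (.092,.094,.096):
    A=atz(fs,np.polyval(ps,220),220,z);B=atz(fs,np.polyval(ps,245),245,z);e=B-A
    print(z,A.round(4),B.round(4),np.degrees(np.arctan2(e[0],e[1])))
E
```

```text
time_s: 6.9
tool_pos: [0.4952, -0.1225, 0.1414]
tool_rot: [[-0.394, 0.919, 0.001], [0.919, 0.394, -0.0], [-0.0, 0.001, -1.0]]
force: [1.4, -0.3, -1.4]
gripper_width: 0.263
t 6.9 p [ 0.4952 -0.1225  0.1414] F [ 1.4  -0.32 -1.44] g 0.263
  turn [0.006 0.004 3.453]  shift [-1.409  4.347  0.459]
yaw 113.22 pitch -0.03 yaxis tilt 0.03
[ -0.66629963 384.51368929] 0.0620496238392662
0.092 [0.6023 0.0433 0.092 ] [0.599  0.1119 0.092 ] -2.7834269931447375
0.094 [0.6013 0.0447 0.094 ] [0.5979 0.1131 0.094 ] -2.7834269931447375
0.096 [0.6002 0.046  0.096 ] [0.5969 0.1142 0.096 ] -2.7834269931447326
```

```bash

python3 -m handwheel '[{"ax":0,"ay":0,"az":1,"tx":0,"ty":0.5,"tz":0,"grip":15},{"ax":0,"ay":0,"az":1,"tx":0,"ty":0.8,"tz":0,"grip":15},{"ax":0,"ay":0,"az":1,"tx":0,"ty":0.8,"tz":0,"grip":15},{"ax":0,"ay":0,"az":0.45,"tx":0,"ty":0.8,"tz":0.1,"grip":15},{"ax":0,"ay":0,"az":0,"tx":0,"ty":0.8,"tz":0.1,"grip":15},{"ax":0,"ay":0,"az":0,"tx":0,"ty":0.4,"tz":0.1,"grip":15},{"ax":0,"ay":0,"az":0,"tx":0,"ty":0,"tz":0,"grip":15}]'
python3 - <<'E'
from h import *
need((.609,-.112,.13),92.65); tilt()
f=arm.grab_frame("side"); crop(f,"s_r1.png",190,170,100,75,8)
f=arm.grab_frame("top"); crop(f,"t_r1.png",215,90,100,75,8)
E
```

```text
time_s: 7.6
tool_pos: [0.5981, -0.1048, 0.1427]
tool_rot: [[-0.024, 1.0, 0.006], [1.0, 0.024, -0.002], [-0.002, 0.006, -1.0]]
force: [-1.9, -0.2, -1.2]
gripper_width: 0.261
t 7.6 p [ 0.5981 -0.1048  0.1427] F [-1.85 -0.19 -1.16] g 0.261
  turn [ 0.055  0.021 -0.216]  shift [-0.296  0.425  0.511]
yaw 91.35 pitch -0.12 yaxis tilt 0.33
```

View pics/s_r1.png

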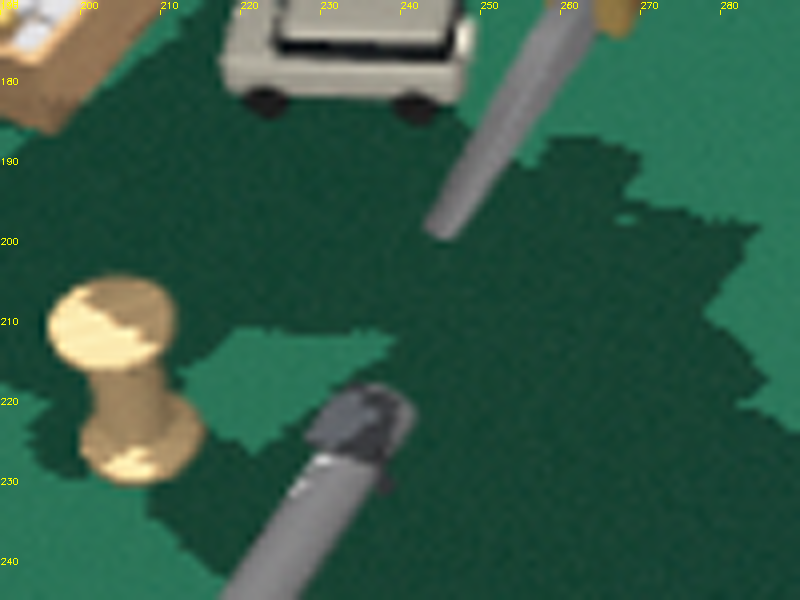

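View pics/t_r1.png

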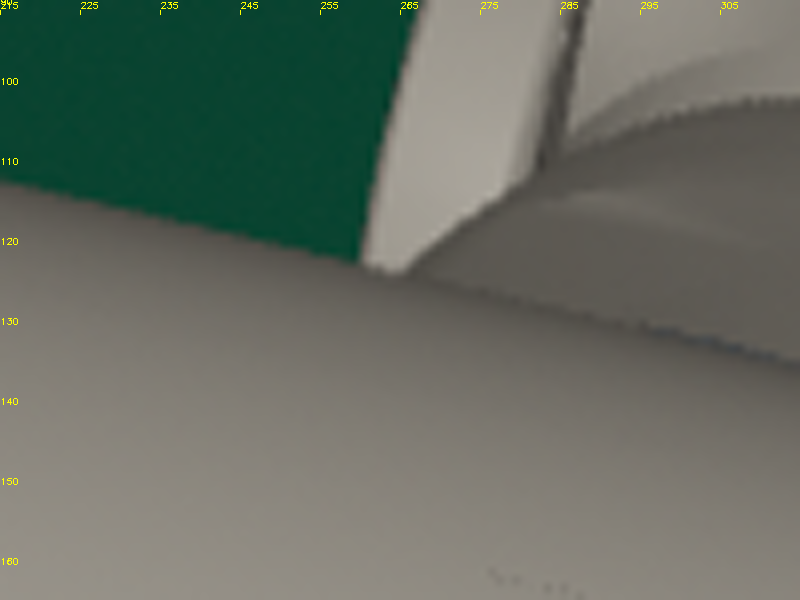

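```bash

python3 -m handwheel '[{"ax":0.05,"ay":0.02,"az":-0.22,"tx":0.05,"ty":0.3,"tz":0.6,"grip":15},{"ax":0,"ay":0,"az":0,"tx":0,"ty":0.1,"tz":0.5,"grip":15},{"ax":0,"ay":0,"az":0,"tx":0,"ty":0,"tz":0,"grip":15},{"ax":0,"ay":0,"az":0,"tx":0,"ty":0,"tz":0,"grip":15}]'
cat >> h.py <<'E'
def wire(f,s,L,name,u0,v0,w,h,sc,du=0,dv=0,zs=.0052,rod=None):
    R=np.array(s["tool_rot"]);p=np.array(s["tool_pos"])
    im=f["img"][v0:v0+h,u0:u0+w]; im=cv2.resize(im,None,fx=sc,fy=sc,interpolation=cv2.INTER_CUBIC)
    im=cv2.cvtColor(im,cv2.COLOR_RGB2BGR)
    def P(x,y,z): # wedge frame: x fwd, z up above sole
        u,v=proj(f,p+R@np.array([x,y,zs-z])); return int(round((u+du-u0+.5)*sc)),int(round((v+dv-v0+.5)*sc))
    for y in (-.004,.004):
        for a,b in (((L-.08,0),(L,0)),((L,0),(L,.0015)),((L,.0015),(L-.059,.016)),((L-.059,.016),(L-.08,.016))):
            cv2.line(im,P(a[0],y,a[1]),P(b[0],y,b[1]),(0,0,255),1)
    for x,z in ((L,0),(L,.0015),(L-.059,.016)): cv2.line(im,P(x,-.004,z),P(x,.004,z),(0,0,255),1)
    cv2.imwrite("pics/"+name,im)
E
python3 - <<'E'
from h import *
need((.6087,-.102,.115),92.65); tilt()
s=arm.sense();f=arm.grab_frame("side"); wire(f,s,.125,"s_r2.png",205,180,80,60,10)
crop(f,"s_r2b.png",205,180,80,60,10)
print([np.round(arm.sense()["force"],2) for _ in range(3)])
E
```

```text
time_s: 8.1
tool_pos: [0.6052, -0.1033, 0.1126]
tool_rot: [[-0.048, 0.999, -0.003], [0.999, 0.048, 0.001], [0.001, -0.003, -1.0]]
force: [0.4, 0.7, -0.4]
gripper_width: 0.261
t 8.1 p [ 0.6052 -0.1033  0.1126] F [ 0.43  0.7  -0.38] g 0.261
  turn [-0.028 -0.007  0.021]  shift [ 0.045  0.141 -0.095]
yaw 92.78 pitch 0.04 yaxis tilt -0.17
[array([ 0.08,  0.44, -2.28]), array([ 0.08,  0.44, -2.28]), array([ 0.08,  0.44, -2.28])]
```

View pics/s_r2.png

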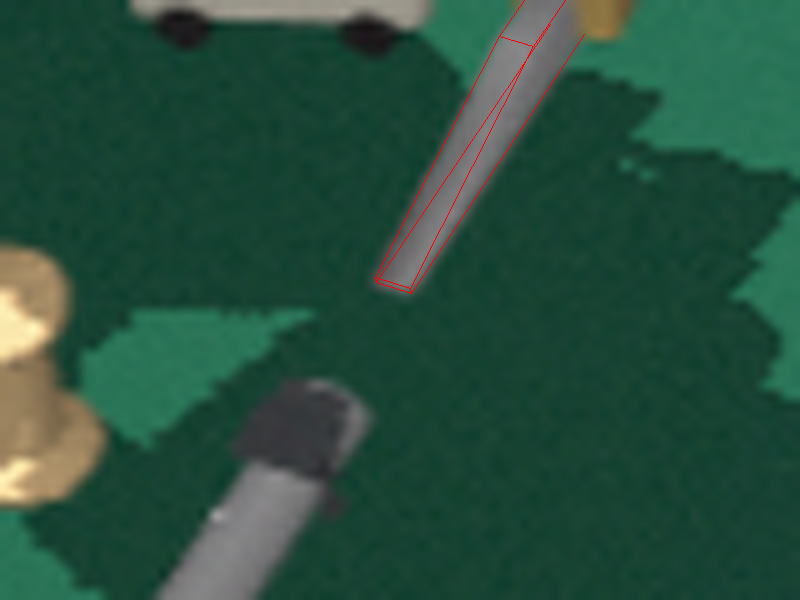

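View pics/s_r2b.png

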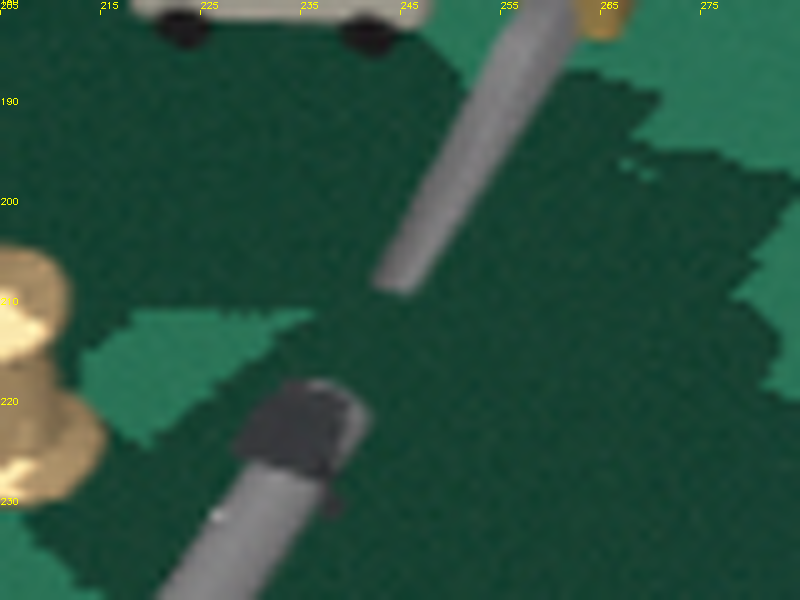

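```bash
cat >> h.py <<'E'
def rodwire(f,x0,yend,za,yaw,name,u0,v0,w,h,sc):
    """x0: rod axis x at y=.0447"""
    a=np.radians(yaw);U=np.array([np.cos(a),np.sin(a),0]);V=np.array([U[1],-U[0],0]);Z=np.array([0,0,1.])
    E=np.array([x0,.0447,za])+U*((yend-.0447)/U[1])
    im=f["img"][v0:v0+h,u0:u0+w]; im=cv2.resize(im,None,fx=sc,fy=sc,interpolation=cv2.INTER_CUBIC);im=cv2.cvtColor(im,cv2.COLOR_RGB2BGR)
    P=lambda x,y,z:(lambda q:(int(round((q[0]-u0+.5)*sc)),int(round((q[1]-v0+.5)*sc))))(proj(f,E+U*x+V*y+Z*z))
    t=np.linspace(0,2*np.pi,40)
    cv2.polylines(im,[np.array([P(0,.008*np.cos(k),.008*np.sin(k)) for k in t])],1,(0,0,255),1)
    cv2.polylines(im,[np.array([P(.04,.008*np.cos(k),.008*np.sin(k)) for k in t])],1,(0,0,255),1)
    for k in (0,np.pi/2,np.pi): cv2.line(im,P(0,.008*np.cos(k),.008*np.sin(k)),P(.09,.008*np.cos(k),.008*np.sin(k)),(0,0,255),1)
    b=[(.008,-.009),(.008,.009),(.024,.009),(.024,-.009)]
    cv2.polylines(im,[np.array([P(x,y,.010) for x,y in b])],1,(0,255,255),1)
    cv2.polylines(im,[np.array([P(x,y,z) for x,y,z in ((.003,-.007,.009),(.003,.007,.009),(.008,.007,.008),(.008,-.007,.008))])],1,(0,255,0),1)
    cv2.imwrite("pics/"+name,im)
E
python3 - <<'E'
from h import *
import pickle
fs,ft=pickle.load(open("f0.pkl","rb"))
ims=[]
for z,x0,ye in ((.091,.6028,.0425),(.095,.6008,.0445)):
    rodwire(fs,x0,ye,z,92.7,"a.png",208,205,48,48,8); ims.append(cv2.imread("pics/a.png"))
cv2.imwrite("pics/rw1.png",np.hstack(ims))
ims=[]
for z,x0,ye in ((.091,.6028,.0425),(.095,.6008,.0445)):
    rodwire(ft,x0,ye,z,92.7,"a.png",240,115,48,40,8); ims.append(cv2.imread("pics/a.png"))
cv2.imwrite("pics/rw2.png",np.hstack(ims))
E
```

```text
(no output)
```

View pics/rw1.png

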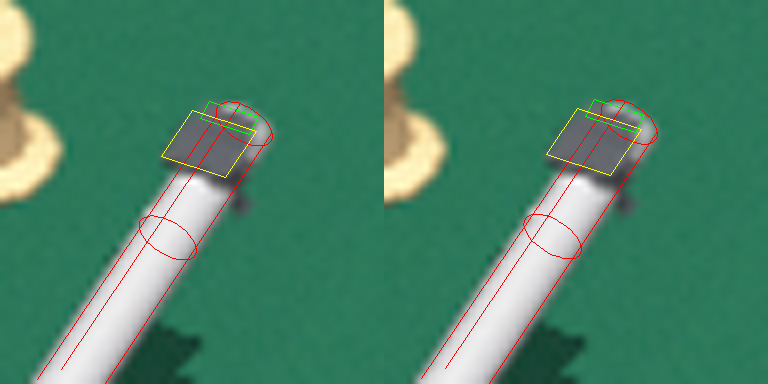

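View pics/rw2.png

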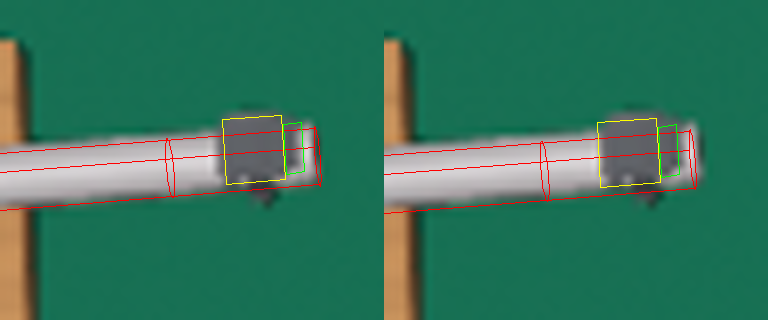

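```bash

python3 -m handwheel '[{"ax":-0.03,"ay":0,"az":0.02,"tx":0,"ty":0.13,"tz":0.4,"grip":15},{"ax":0,"ay":0,"az":0,"tx":0.2,"ty":0,"tz":0.2,"grip":15},{"ax":0,"ay":0,"az":0,"tx":0.2,"ty":0,"tz":0,"grip":15},{"ax":0,"ay":0,"az":0,"tx":0,"ty":0,"tz":0,"grip":15}]'
python3 - <<'E'
from h import *
need((.6082,-.090,.0972),92.7); tilt()
for i in range(6):
    f=arm.grab_frame("side"); s=arm.sense(); print(s["tool_pos"].round(4),s["force"].round(2),s["torque"].round(3))
wire(f,s,.125,"s_r3.png",205,180,60,60,10)
E
```

```text
time_s: 8.55
tool_pos: [0.6079, -0.0923, 0.0965]
tool_rot: [[-0.046, 0.999, 0.0], [0.999, 0.046, 0.001], [0.001, 0.0, -1.0]]
force: [-0.2, 0.6, -0.4]
gripper_width: 0.263
t 8.55 p [ 0.6079 -0.0923  0.0965] F [-0.18  0.59 -0.42] g 0.263
  turn [ 0.005 -0.008 -0.015]  shift [ 0.091  0.016 -0.028]
yaw 92.61 pitch 0.05 yaxis tilt 0.03
[ 0.6079 -0.0925  0.0966] [ 0.08  0.04 -1.81] [-0.094  0.018 -0.074]
[ 0.6081 -0.0928  0.0968] [-0.02  0.15 -0.87] [-0.102  0.116 -0.022]
[ 0.6082 -0.093   0.0969] [ 0.72 -0.17 -1.51] [-0.097  0.026 -0.002]
[ 0.6082 -0.0931  0.0969] [ 0.04 -0.95 -0.53] [-0.126  0.06  -0.046]
[ 0.6082 -0.0932  0.0969] [-0.61  0.27 -1.89] [-0.075  0.044 -0.085]
[ 0.6082 -0.0932  0.0969] [ 0.29  0.68 -0.94] [-0.079  0.029  0.021]
```

View pics/s_r3.png

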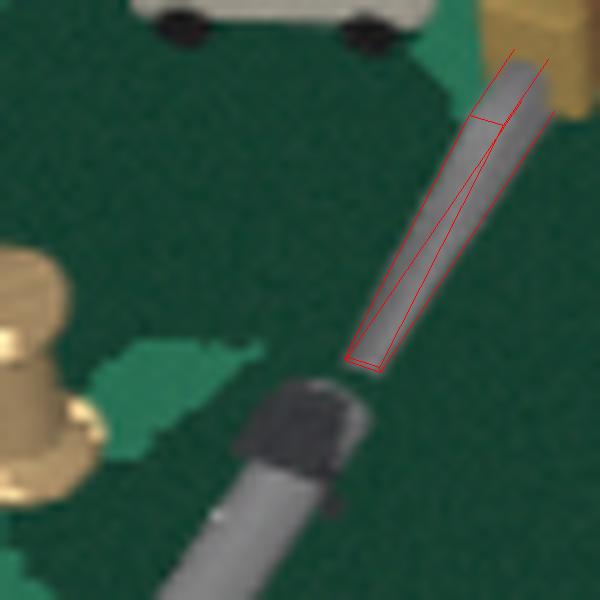

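```bash
cat >> h.py <<'E'
def hullrows(f,pts,rows,S=8):
    q=np.array([proj(f,p) for p in pts],np.float32); hull=cv2.convexHull(q)[:,0]
    m=np.zeros((400*S,640*S),np.uint8); cv2.fillPoly(m,[np.round((hull+.5)*S).astype(np.int32)],255)
    m=cv2.resize(m,(640,400),interpolation=cv2.INTER_AREA)/255.
    x=np.arange(640); return np.array([(m[v]*x).sum()/m[v].sum() for v in rows]),np.array([m[v].sum() for v in rows])
def imrows(f,rows,cols,bgcols,ch=0):
    r=f["img"][:,:,ch].astype(float);o=[];ws=[]
    for v,(a,b),(c,d) in zip(rows,cols,bgcols):
        bg=np.median(r[v,c:d]); seg=r[v,a:b]; w=seg-bg; fg=np.percentile(w,85); w=np.clip(w/fg,0,1); w[w<.12]=0
        o.append((w*np.arange(a,b)).sum()/w.sum());ws.append(w.sum())
    return np.array(o),np.array(ws)
def bladepts(s,L,zs=.0052):
    R=np.array(s["tool_rot"]);p=np.array(s["tool_pos"])
    return [p+R@np.array([x,y,zs-z]) for y in(-.004,.004) for x,z in ((L-.08,0),(L,0),(L,.0015),(L-.059,.016),(L-.08,.016))]
def rodpts(x0,yend,za,yaw,ln=.09):
    a=np.radians(yaw);U=np.array([np.cos(a),np.sin(a),0]);V=np.array([U[1],-U[0],0]);Z=np.array([0,0,1.])
    E=np.array([x0,.0447,za])+U*((yend-.0447)/U[1])
    return [E+U*x+V*.008*np.cos(k)+Z*.008*np.sin(k) for x in (0,ln) for k in np.linspace(0,2*np.pi,40)]
E
python3 - <<'E'
from h import *
f=arm.grab_frame("side"); s=arm.sense()
rows=range(197,215)
# blade centre col approx
m,mw=hullrows(f,bladepts(s,.126),rows)
o,w=imrows(f,rows,[(int(c)-9,int(c)+10) for c in m],[(int(c)-14,int(c)-8) for c in m])
d=o-m; print("blade du",d.round(2),"mean",d.mean().round(3),"width",w.mean().round(2),mw.mean().round(2))
rows=range(232,243)
for za in (.091,.093,.095):
    m,mw=hullrows(f,rodpts(.6018,.0435,za,92.7),rows)
    o,w=imrows(f,rows,[(int(c)-11,int(c)+12) for c in m],[(int(c)+10,int(c)+16) for c in m])
    d=o-m; print("rod du",d.round(2),d.mean().round(3),w.mean().round(2),mw.mean().round(2))
p=np.array([.6018,.07,.093]);print("px per mm x at fixed row:", (hullrows(f,rodpts(.6028,.0435,.093,92.7),rows)[0]-hullrows(f,rodpts(.6018,.0435,.093,92.7),rows)[0]).mean())
E
```

```text
blade du [ 0.01 -0.03  0.08  0.01  0.01  0.11  0.14  0.01  0.2   0.18 -0.05 -0.01
  0.06 -0.01  0.1   0.1  -0.01  0.23] mean 0.063 width 6.27 6.22
rod du [-0.59 -0.58 -0.59 -0.62 -0.58 -0.59 -0.58 -0.64 -0.7  -0.63 -1.16] -0.66 9.47 9.94
rod du [-0.05 -0.02 -0.06 -0.05 -0.02 -0.05 -0.04 -0.09 -0.13 -0.32 -0.62] -0.13 9.49 9.94
rod du [ 0.51  0.51  0.49  0.49  0.53  0.49  0.5   0.47  0.41  0.22 -0.27] 0.395 9.49 9.95
px per mm x at fixed row: -0.5059369484823616
```

```bash

python3 -m handwheel '[{"ax":0,"ay":0,"az":0,"tx":0.14,"ty":0,"tz":0,"grip":15},{"ax":0,"ay":0,"az":0,"tx":0.14,"ty":0,"tz":0,"grip":15},{"ax":0,"ay":0,"az":0,"tx":0,"ty":0,"tz":0,"grip":15}]'
python3 -m handwheel '[{"ax":0,"ay":0,"az":0,"tx":0.03,"ty":0,"tz":0,"grip":15},{"ax":0,"ay":0,"az":0,"tx":0.03,"ty":0,"tz":0,"grip":15}]'
python3 -m handwheel '[{"ax":0,"ay":0,"az":0,"tx":0.03,"ty":0,"tz":0,"grip":15},{"ax":0,"ay":0,"az":0,"tx":0.03,"ty":0,"tz":0,"grip":15}]'
```

```text
time_s: 9.2
tool_pos: [0.6079, -0.0859, 0.0971]
tool_rot: [[-0.044, 0.999, 0.002], [0.999, 0.044, 0.001], [0.0, 0.002, -1.0]]
force: [-1.2, -0.2, -1.8]
gripper_width: 0.256
time_s: 9.4
tool_pos: [0.6079, -0.0842, 0.0971]
tool_rot: [[-0.045, 0.999, 0.002], [0.999, 0.045, 0.0], [0.0, 0.002, -1.0]]
force: [0.4, -1.0, -2.1]
gripper_width: 0.259
time_s: 9.6
tool_pos: [0.6078, -0.0826, 0.0971]
tool_rot: [[-0.045, 0.999, 0.002], [0.999, 0.045, 0.0], [0.0, 0.002, -1.0]]
force: [-0.2, -0.8, -0.4]
gripper_width: 0.26
```

```bash

python3 -m handwheel '[{"ax":0,"ay":0,"az":0,"tx":0.025,"ty":0,"tz":0,"grip":15}]'
python3 -m handwheel '[{"ax":0,"ay":0,"az":0,"tx":0.025,"ty":0,"tz":0,"grip":15}]'
```

```text
time_s: 9.7
tool_pos: [0.6078, -0.0819, 0.0971]
tool_rot: [[-0.045, 0.999, 0.002], [0.999, 0.045, 0.0], [0.0, 0.002, -1.0]]
force: [0.2, 0.0, -1.1]
gripper_width: 0.263
time_s: 9.8
tool_pos: [0.6077, -0.0812, 0.0971]
tool_rot: [[-0.045, 0.999, 0.002], [0.999, 0.045, 0.0], [0.0, 0.002, -1.0]]
force: [-0.4, 0.9, -0.8]
gripper_width: 0.259
```

```bash

python3 - <<'E'
from h import *
f=arm.grab_frame("side"); s=arm.sense();print(s["tool_pos"].round(4),s["force"].round(2))
wire(f,s,.125,"s_r4.png",215,195,40,40,15)
E
```

```text
[ 0.6077 -0.0812  0.0971] [-0.86 -0.29 -0.18]
```

View pics/s_r4.png

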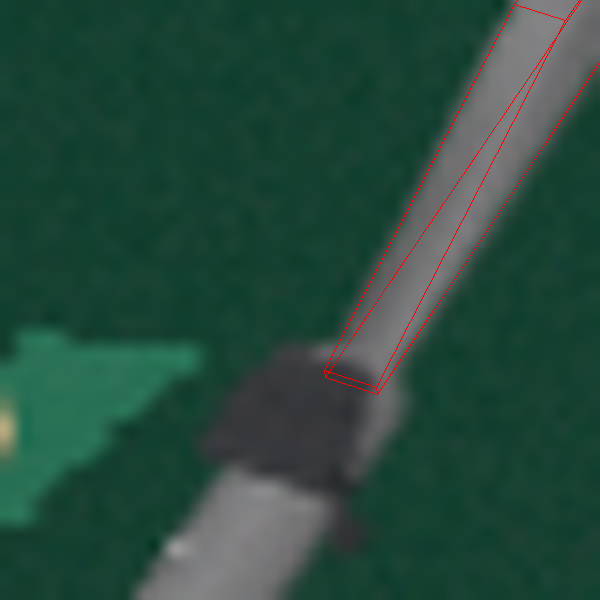

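```bash

python3 -m handwheel '[{"ax":0,"ay":0,"az":0,"tx":0.02,"ty":0,"tz":0,"grip":15}]'
python3 -m handwheel '[{"ax":0,"ay":0,"az":0,"tx":0.02,"ty":0,"tz":0,"grip":15}]'
python3 -m handwheel '[{"ax":0,"ay":0,"az":0,"tx":0.02,"ty":0,"tz":0,"grip":15}]'
```

```text
time_s: 9.95
tool_pos: [0.6078, -0.0809, 0.0971]
tool_rot: [[-0.045, 0.999, 0.002], [0.999, 0.045, 0.0], [0.0, 0.002, -1.0]]
force: [-0.7, -4.3, 0.1]
gripper_width: 0.263
time_s: 10.05
tool_pos: [0.6078, -0.0808, 0.0972]
tool_rot: [[-0.045, 0.999, 0.002], [0.999, 0.045, -0.001], [-0.001, 0.002, -1.0]]
force: [-1.1, -5.3, -1.2]
gripper_width: 0.263
time_s: 10.15
tool_pos: [0.6079, -0.0807, 0.0973]
tool_rot: [[-0.045, 0.999, 0.002], [0.999, 0.045, -0.001], [-0.001, 0.002, -1.0]]
force: [-0.5, -5.9, 0.1]
gripper_width: 0.262
```

```bash

python3 -m handwheel '[{"ax":0,"ay":0,"az":0,"tx":-0.15,"ty":0,"tz":0,"grip":15},{"ax":0,"ay":0,"az":0,"tx":0,"ty":0,"tz":-0.4,"grip":15},{"ax":0,"ay":0,"az":0,"tx":0,"ty":0,"tz":-0.2,"grip":15},{"ax":0,"ay":0,"az":0,"tx":0,"ty":0,"tz":0,"grip":15}]'
python3 - <<'E'
from h import *
need((.6071,-.0792,.1125),92.7); tilt()
E
```

```text
time_s: 10.55
tool_pos: [0.6081, -0.0845, 0.1138]
tool_rot: [[-0.045, 0.999, 0.002], [0.999, 0.045, -0.001], [-0.001, 0.002, -1.0]]
force: [-0.6, 0.0, -0.6]
gripper_width: 0.264
t 10.55 p [ 0.6081 -0.0845  0.1138] F [-0.65  0.03 -0.63] g 0.264
  turn [ 0.02   0.007 -0.024]  shift [ 0.213 -0.029  0.051]
yaw 92.55 pitch -0.04 yaxis tilt 0.12
```

```bash

python3 -m handwheel '[{"ax":0.02,"ay":0,"az":-0.02,"tx":0.21,"ty":-0.03,"tz":0.05,"grip":15},{"ax":0,"ay":0,"az":0,"tx":0,"ty":0,"tz":0,"grip":15},{"ax":0,"ay":0,"az":0,"tx":0,"ty":0,"tz":0,"grip":15}]'
python3 - <<'E'
from h import *
need((.6071,-.0792,.1085),92.7); tilt()
E
```

```text
time_s: 10.85
tool_pos: [0.607, -0.0785, 0.1127]
tool_rot: [[-0.047, 0.999, 0.0], [0.999, 0.047, -0.001], [-0.001, 0.0, -1.0]]
force: [0.5, 0.1, -1.7]
gripper_width: 0.266
t 10.85 p [ 0.607  -0.0785  0.1127] F [ 0.54  0.06 -1.67] g 0.266
  turn [ 0.002  0.006 -0.001]  shift [-0.027  0.002  0.167]
yaw 92.69 pitch -0.04 yaxis tilt 0.01
```

```bash

python3 -m handwheel '[{"ax":0,"ay":0,"az":0,"tx":-0.03,"ty":0,"tz":0.05,"grip":15},{"ax":0,"ay":0,"az":0,"tx":0,"ty":0,"tz":0.05,"grip":15}]'
python3 -m handwheel '[{"ax":0,"ay":0,"az":0,"tx":0,"ty":0,"tz":0.03,"grip":15}]'
python3 -m handwheel '[{"ax":0,"ay":0,"az":0,"tx":0,"ty":0,"tz":0.03,"grip":15}]'
python3 -m handwheel '[{"ax":0,"ay":0,"az":0,"tx":0,"ty":0,"tz":0.03,"grip":15}]'
```

```text
time_s: 11.05
tool_pos: [0.607, -0.0791, 0.1099]
tool_rot: [[-0.047, 0.999, -0.0], [0.999, 0.047, -0.001], [-0.001, -0.0, -1.0]]
force: [-0.7, -0.1, -0.8]
gripper_width: 0.259
time_s: 11.15
tool_pos: [0.6069, -0.0791, 0.1088]
tool_rot: [[-0.047, 0.999, -0.0], [0.999, 0.047, -0.0], [-0.0, -0.0, -1.0]]
force: [-0.7, 0.3, -1.1]
gripper_width: 0.259
time_s: 11.25
tool_pos: [0.6068, -0.0792, 0.1079]
tool_rot: [[-0.047, 0.999, -0.001], [0.999, 0.047, -0.0], [-0.0, -0.001, -1.0]]
force: [-0.0, 0.1, -1.2]
gripper_width: 0.263
time_s: 11.35
tool_pos: [0.6068, -0.0792, 0.107]
tool_rot: [[-0.047, 0.999, -0.001], [0.999, 0.047, -0.0], [-0.0, -0.001, -1.0]]
force: [-0.1, -0.5, -1.0]
gripper_width: 0.262
```

```bash

python3 -m handwheel '[{"ax":0,"ay":0,"az":0,"tx":0,"ty":0,"tz":0.02,"grip":15}]'
python3 -m handwheel '[{"ax":0,"ay":0,"az":0,"tx":0,"ty":0,"tz":0.02,"grip":15}]'
python3 -m handwheel '[{"ax":0,"ay":0,"az":0,"tx":0,"ty":0,"tz":0.02,"grip":15}]'
```

```text
time_s: 11.45
tool_pos: [0.6068, -0.0792, 0.1064]
tool_rot: [[-0.047, 0.999, -0.001], [0.999, 0.047, -0.0], [-0.0, -0.001, -1.0]]
force: [-0.4, -0.6, 0.7]
gripper_width: 0.263
time_s: 11.55
tool_pos: [0.6069, -0.0792, 0.1061]
tool_rot: [[-0.047, 0.999, -0.0], [0.999, 0.047, -0.0], [-0.0, -0.0, -1.0]]
force: [-0.7, 0.1, 3.2]
gripper_width: 0.26
time_s: 11.65
tool_pos: [0.6071, -0.0793, 0.1057]
tool_rot: [[-0.047, 0.999, 0.0], [0.999, 0.047, -0.0], [-0.0, 0.0, -1.0]]
force: [-0.2, -0.5, 3.4]
gripper_width: 0.259
```

```bash

python3 -m handwheel '[{"ax":0,"ay":0,"az":0,"tx":0,"ty":0.028,"tz":-0.015,"grip":15},{"ax":0,"ay":0,"az":0,"tx":0,"ty":0,"tz":0,"grip":15}]'
python3 - <<'E'
from h import *
f=arm.grab_frame("side"); s=arm.sense();print(s["tool_pos"].round(4),s["force"].round(2));tilt()
f=arm.grab_frame("side"); s=arm.sense();print(s["tool_pos"].round(4),s["force"].round(2))
wire(f,s,.125,"s_r5.png",215,190,40,40,15)
rows=range(192,212)
m,mw=hullrows(f,bladepts(s,.125),rows)
o,w=imrows(f,rows,[(int(c)-9,int(c)+10) for c in m],[(int(c)-14,int(c)-8) for c in m])
d=o-m; print("blade du",d.round(2),"mean",d.mean().round(3),"width",w.mean().round(2),mw.mean().round(2))
rows=range(232,241)
m,mw=hullrows(f,rodpts(.6018,.0435,.0932,92.7),rows)
o,w=imrows(f,rows,[(int(c)-11,int(c)+12) for c in m],[(int(c)+10,int(c)+16) for c in m])
d=o-m; print("rod du",d.round(2),d.mean().round(3))
E
```

```text
time_s: 11.85
tool_pos: [0.6078, -0.0793, 0.1062]
tool_rot: [[-0.047, 0.999, 0.0], [0.999, 0.047, -0.0], [-0.0, 0.0, -1.0]]
force: [-0.2, 0.0, 0.9]
gripper_width: 0.262
[ 0.6078 -0.0792  0.1062] [0.51 0.44 0.46]
yaw 92.69 pitch -0.02 yaxis tilt 0.0
[ 0.6078 -0.0793  0.1061] [-0.14  0.08 -0.61]
blade du [ 1.51 -0.05 -0.48 -0.39 -0.31 -0.22 -0.19 -0.12 -0.08 -0.11 -0.04 -0.01
 -0.    0.03  0.1  -0.05  0.02  0.06  0.06  0.05] mean -0.01 width 7.23 7.18
rod du [-0.01 -0.03 -0.01  0.02  0.06 -0.03 -0.03 -0.12 -0.07] -0.026
```

View pics/s_r5.png

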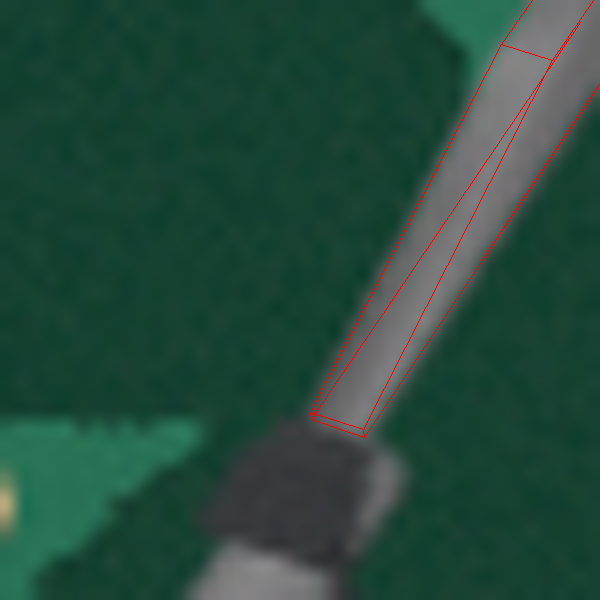

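```bash

python3 -m handwheel '[{"ax":0,"ay":0,"az":0,"tx":0,"ty":0,"tz":0.016,"grip":15}]'
python3 -m handwheel '[{"ax":0,"ay":0,"az":0,"tx":0.03,"ty":0,"tz":0.012,"grip":15}]'
python3 -m handwheel '[{"ax":0,"ay":0,"az":0,"tx":0.03,"ty":0,"tz":0.012,"grip":15}]'
```

```text
time_s: 12.05
tool_pos: [0.6079, -0.0793, 0.1058]
tool_rot: [[-0.047, 0.999, 0.0], [0.999, 0.047, -0.0], [-0.0, 0.0, -1.0]]
force: [0.5, 0.1, 1.8]
gripper_width: 0.259
time_s: 12.15
tool_pos: [0.608, -0.0787, 0.1056]
tool_rot: [[-0.047, 0.999, 0.001], [0.999, 0.047, -0.001], [-0.001, 0.001, -1.0]]
force: [-0.5, -1.8, 3.1]
gripper_width: 0.261
time_s: 12.25
tool_pos: [0.6081, -0.0781, 0.1055]
tool_rot: [[-0.047, 0.999, 0.001], [0.999, 0.047, -0.001], [-0.001, 0.001, -1.0]]
force: [-0.3, -2.3, 3.6]
gripper_width: 0.262
```

```bash

python3 -m handwheel '[{"ax":0,"ay":0,"az":0,"tx":0.03,"ty":-0.005,"tz":0.008,"grip":15}]'
python3 -m handwheel '[{"ax":0,"ay":0,"az":0,"tx":0.03,"ty":-0.005,"tz":0.008,"grip":15}]'
python3 -m handwheel '[{"ax":0,"ay":0,"az":0,"tx":0.03,"ty":-0.005,"tz":0.008,"grip":15}]'
```

```text
time_s: 12.35
tool_pos: [0.6081, -0.0774, 0.1054]
tool_rot: [[-0.047, 0.999, 0.001], [0.999, 0.047, -0.001], [-0.001, 0.001, -1.0]]
force: [0.0, -2.6, 3.2]
gripper_width: 0.26
time_s: 12.45
tool_pos: [0.6081, -0.0767, 0.1053]
tool_rot: [[-0.047, 0.999, 0.002], [0.999, 0.047, -0.001], [-0.001, 0.002, -1.0]]
force: [0.3, -1.5, 3.9]
gripper_width: 0.26
time_s: 12.55
tool_pos: [0.608, -0.0761, 0.1051]
tool_rot: [[-0.047, 0.999, 0.002], [0.999, 0.047, -0.001], [-0.001, 0.002, -1.0]]
force: [-0.2, -2.8, 3.7]
gripper_width: 0.258
```

```bash

python3 -m handwheel '[{"ax":0,"ay":0,"az":0,"tx":0.03,"ty":-0.003,"tz":0,"grip":15}]'
python3 -m handwheel '[{"ax":0,"ay":0,"az":0,"tx":0.03,"ty":0,"tz":0.004,"grip":15}]'
python3 - <<'E'
from h import *
f=arm.grab_frame("side"); s=arm.sense();print(s["tool_pos"].round(4),s["force"].round(2));tilt()
wire(f,s,.125,"s_r6.png",215,190,40,40,15); crop(f,"s_r6b.png",205,185,60,60,12)
rows=range(196,212)
m,mw=hullrows(f,bladepts(s,.125),rows)
o,w=imrows(f,rows,[(int(c)-9,int(c)+10) for c in m],[(int(c)-14,int(c)-8) for c in m])
d=o-m; print("blade du",d.round(2),"mean",d.mean().round(3),"width",w.mean().round(2),mw.mean().round(2))
E
```

```text
time_s: 12.65
tool_pos: [0.608, -0.0753, 0.1052]
tool_rot: [[-0.047, 0.999, 0.002], [0.999, 0.047, -0.002], [-0.002, 0.002, -1.0]]
force: [0.4, -3.7, 3.3]
gripper_width: 0.265
time_s: 12.75
tool_pos: [0.608, -0.0746, 0.1051]
tool_rot: [[-0.047, 0.999, 0.002], [0.999, 0.047, -0.002], [-0.002, 0.002, -1.0]]
force: [0.0, -3.6, 3.6]
gripper_width: 0.261
[ 0.6079 -0.0745  0.1051] [ 0.64 -2.79  4.16]
yaw 92.67 pitch -0.1 yaxis tilt 0.12
blade du [-0.48 -0.29 -0.27 -0.37 -0.31 -0.25 -0.24 -0.2  -0.2  -0.16 -0.1  -0.1
 -0.03 -0.01 -0.04 -0.03] mean -0.192 width 7.05 7.04
```

View pics/s_r6.png

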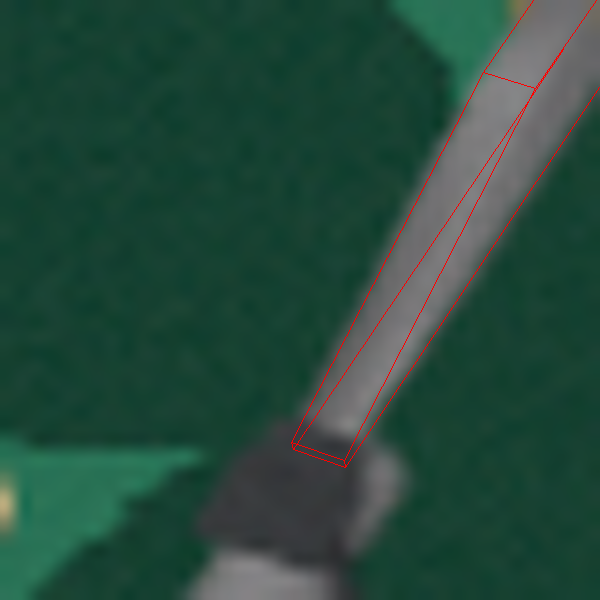

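View pics/s_r6b.png

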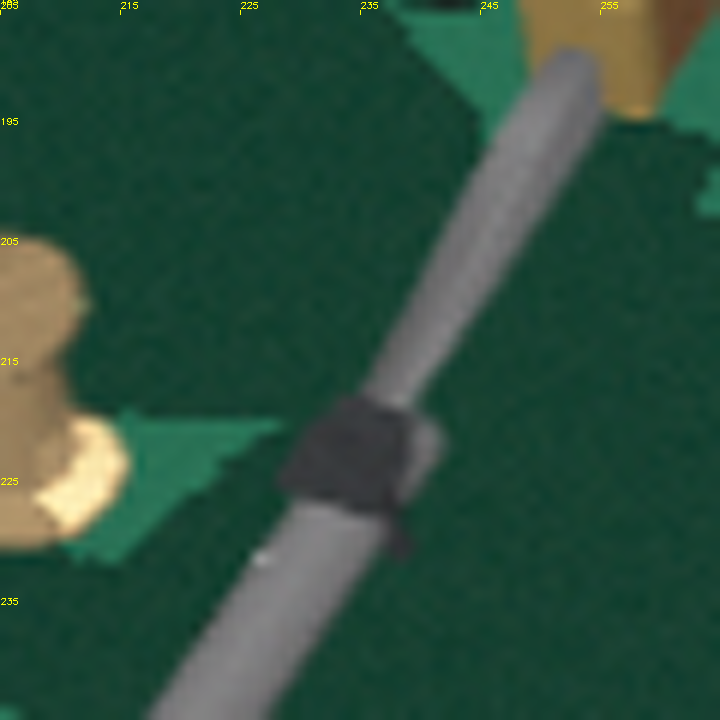

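```bash

python3 -m handwheel '[{"ax":0,"ay":0,"az":0,"tx":0.03,"ty":0,"tz":-0.01,"grip":15}]'
python3 -m handwheel '[{"ax":0,"ay":0,"az":0,"tx":0.03,"ty":0,"tz":-0.01,"grip":15}]'
python3 -m handwheel '[{"ax":0,"ay":0,"az":0,"tx":0.03,"ty":0,"tz":0,"grip":15}]'
python3 -m handwheel '[{"ax":0,"ay":0,"az":0,"tx":0.03,"ty":0,"tz":0,"grip":15}]'
```

```text
time_s: 12.9
tool_pos: [0.6079, -0.0738, 0.1053]
tool_rot: [[-0.047, 0.999, 0.002], [0.999, 0.047, -0.002], [-0.002, 0.002, -1.0]]
force: [0.2, -2.9, 2.2]
gripper_width: 0.26
time_s: 13.0
tool_pos: [0.6078, -0.0731, 0.1055]
tool_rot: [[-0.047, 0.999, 0.002], [0.999, 0.047, -0.002], [-0.002, 0.002, -1.0]]
force: [0.3, -4.3, 0.7]
gripper_width: 0.259
time_s: 13.1
tool_pos: [0.6077, -0.0724, 0.1054]
tool_rot: [[-0.047, 0.999, 0.002], [0.999, 0.047, -0.002], [-0.002, 0.002, -1.0]]
force: [0.1, -4.9, 2.4]
gripper_width: 0.262
time_s: 13.2
tool_pos: [0.6077, -0.0717, 0.1054]
tool_rot: [[-0.047, 0.999, 0.002], [0.999, 0.047, -0.002], [-0.002, 0.002, -1.0]]
force: [-0.0, -6.3, 3.0]
gripper_width: 0.262
```

```bash

python3 -m handwheel '[{"ax":0,"ay":0,"az":0,"tx":-0.01,"ty":0,"tz":-0.02,"grip":15}]'
python3 - <<'E'
from h import *
for i in range(2):
    f=arm.grab_frame("side"); s=arm.sense();print(s["tool_pos"].round(4),s["force"].round(2),s["torque"].round(2))
tilt()
crop(f,"s_r7.png",205,185,60,60,12)
E
```

```text
time_s: 13.3
tool_pos: [0.6076, -0.0717, 0.1057]
tool_rot: [[-0.047, 0.999, 0.002], [0.999, 0.047, -0.002], [-0.002, 0.002, -1.0]]
force: [1.0, -0.4, -1.6]
gripper_width: 0.261
[ 0.6075 -0.0717  0.1057] [ 1.   -0.69 -1.62] [-0.3  -0.14 -0.1 ]
[ 0.6075 -0.0717  0.1057] [ 1.53 -0.53 -1.03] [-0.16 -0.11 -0.14]
yaw 92.68 pitch -0.12 yaxis tilt 0.08
```

View pics/s_r7.png

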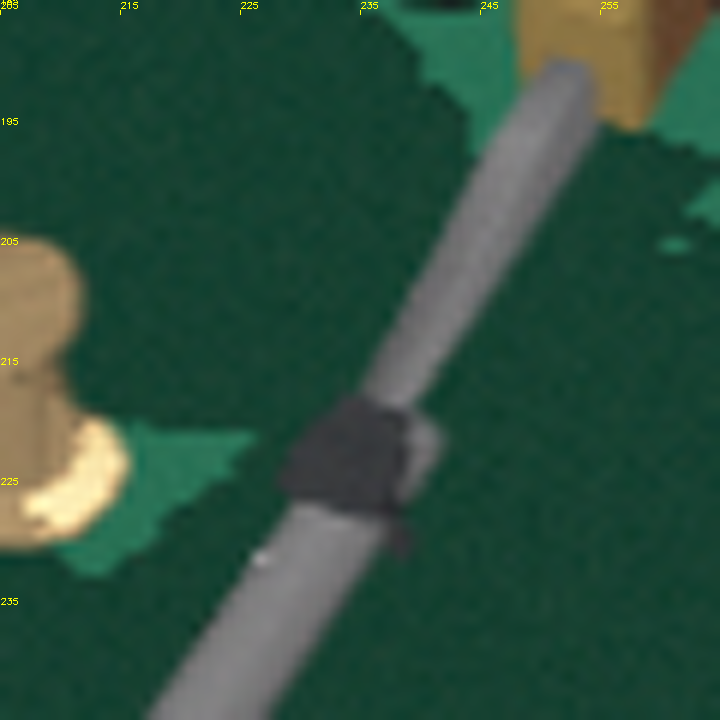

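```bash

python3 -m handwheel '[{"ax":0,"ay":0,"az":0,"tx":0.025,"ty":0,"tz":-0.005,"grip":15}]'
python3 -m handwheel '[{"ax":0,"ay":0,"az":0,"tx":0.025,"ty":0,"tz":-0.005,"grip":15}]'
python3 -m handwheel '[{"ax":0,"ay":0,"az":0,"tx":0.025,"ty":0,"tz":-0.005,"grip":15}]'
```

```text
time_s: 13.5
tool_pos: [0.6074, -0.0711, 0.1057]
tool_rot: [[-0.047, 0.999, 0.001], [0.999, 0.047, -0.002], [-0.002, 0.001, -1.0]]
force: [0.7, -3.8, -0.0]
gripper_width: 0.261
time_s: 13.6
tool_pos: [0.6073, -0.0706, 0.1057]
tool_rot: [[-0.047, 0.999, 0.001], [0.999, 0.047, -0.002], [-0.002, 0.001, -1.0]]
force: [0.5, -3.8, -1.5]
gripper_width: 0.26
time_s: 13.7
tool_pos: [0.6072, -0.07, 0.1058]
tool_rot: [[-0.047, 0.999, 0.001], [0.999, 0.047, -0.002], [-0.002, 0.001, -1.0]]
force: [-0.1, -3.1, -0.6]
gripper_width: 0.264
```

```bash

python3 -m handwheel '[{"ax":0,"ay":0,"az":0,"tx":0.025,"ty":0,"tz":-0.005,"grip":15}]'
python3 -m handwheel '[{"ax":0,"ay":0,"az":0,"tx":0.025,"ty":0,"tz":-0.005,"grip":15}]'
python3 -m handwheel '[{"ax":0,"ay":0,"az":0,"tx":0.025,"ty":0,"tz":-0.005,"grip":15}]'
python3 -m handwheel '[{"ax":0,"ay":0,"az":0,"tx":0.025,"ty":0,"tz":-0.005,"grip":15}]'
```

```text
time_s: 13.8
tool_pos: [0.6071, -0.0694, 0.1058]
tool_rot: [[-0.047, 0.999, 0.001], [0.999, 0.047, -0.003], [-0.003, 0.001, -1.0]]
force: [0.6, -3.5, -1.9]
gripper_width: 0.26
time_s: 13.9
tool_pos: [0.607, -0.0687, 0.1059]
tool_rot: [[-0.047, 0.999, 0.001], [0.999, 0.047, -0.003], [-0.003, 0.0, -1.0]]
force: [-0.4, -3.4, -1.8]
gripper_width: 0.264
time_s: 14.0
tool_pos: [0.6068, -0.068, 0.1059]
tool_rot: [[-0.047, 0.999, 0.0], [0.999, 0.047, -0.003], [-0.003, 0.0, -1.0]]
force: [1.1, -3.1, -2.4]
gripper_width: 0.261
time_s: 14.1
tool_pos: [0.6067, -0.0673, 0.106]
tool_rot: [[-0.047, 0.999, 0.0], [0.999, 0.047, -0.003], [-0.003, -0.0, -1.0]]
force: [0.7, -3.1, -3.2]
gripper_width: 0.262
```

```bash

python3 -m handwheel '[{"ax":0,"ay":0,"az":0,"tx":0.025,"ty":0.008,"tz":-0.003,"grip":15}]'
python3 -m handwheel '[{"ax":0,"ay":0,"az":0,"tx":0.025,"ty":0.008,"tz":-0.003,"grip":15}]'
python3 -m handwheel '[{"ax":0,"ay":0,"az":0,"tx":0.025,"ty":0.008,"tz":-0.003,"grip":15}]'
python3 -m handwheel '[{"ax":0,"ay":0,"az":0,"tx":0.025,"ty":0.005,"tz":-0.003,"grip":15}]'
```

```text
time_s: 14.2
tool_pos: [0.6067, -0.0665, 0.106]
tool_rot: [[-0.047, 0.999, -0.0], [0.999, 0.047, -0.002], [-0.002, -0.0, -1.0]]
force: [0.2, -2.7, -3.9]
gripper_width: 0.261
time_s: 14.3
tool_pos: [0.6068, -0.0658, 0.106]
tool_rot: [[-0.047, 0.999, -0.0], [0.999, 0.047, -0.002], [-0.002, -0.001, -1.0]]
force: [0.3, -3.2, -3.2]
gripper_width: 0.26
time_s: 14.4
tool_pos: [0.6069, -0.0651, 0.106]
tool_rot: [[-0.047, 0.999, -0.001], [0.999, 0.047, -0.002], [-0.002, -0.001, -1.0]]
force: [0.2, -2.0, -3.4]
gripper_width: 0.261
time_s: 14.5
tool_pos: [0.6069, -0.0644, 0.106]
tool_rot: [[-0.047, 0.999, -0.001], [0.999, 0.047, -0.002], [-0.002, -0.001, -1.0]]
force: [0.3, -2.6, -3.4]
gripper_width: 0.259
```

```bash

python3 -m handwheel '[{"ax":0,"ay":0,"az":0,"tx":0.025,"ty":0.003,"tz":-0.002,"grip":15},{"ax":0,"ay":0,"az":0,"tx":0.025,"ty":0.003,"tz":-0.002,"grip":15}]'
python3 -m handwheel '[{"ax":0,"ay":0,"az":0,"tx":0.025,"ty":0.003,"tz":-0.002,"grip":15},{"ax":0,"ay":0,"az":0,"tx":0.025,"ty":0.003,"tz":-0.002,"grip":15}]'
python3 -m handwheel '[{"ax":0,"ay":0,"az":0,"tx":0.025,"ty":0.003,"tz":-0.002,"grip":15},{"ax":0,"ay":0,"az":0,"tx":0.025,"ty":0.003,"tz":-0.002,"grip":15}]'
python3 - <<'E'
from h import *
f=arm.grab_frame("side"); s=arm.sense();print(s["tool_pos"].round(4),s["force"].round(2),s["torque"].round(2));tilt()
wire(f,s,.125,"s_r8.png",205,185,60,60,12)
crop(f,"s_r8b.png",205,185,60,60,12)
E
```

```text
time_s: 14.7
tool_pos: [0.607, -0.0629, 0.106]
tool_rot: [[-0.047, 0.999, -0.001], [0.999, 0.047, -0.002], [-0.002, -0.001, -1.0]]
force: [-0.1, -3.0, -3.6]
gripper_width: 0.264
time_s: 14.9
tool_pos: [0.607, -0.0616, 0.1061]
tool_rot: [[-0.047, 0.999, -0.001], [0.999, 0.047, -0.002], [-0.002, -0.001, -1.0]]
force: [0.1, -3.3, -3.7]
gripper_width: 0.258
time_s: 15.1
tool_pos: [0.607, -0.0603, 0.1062]
tool_rot: [[-0.047, 0.999, -0.001], [0.999, 0.047, -0.002], [-0.002, -0.001, -1.0]]
force: [0.4, -2.1, -3.4]
gripper_width: 0.258
[ 0.607  -0.0601  0.1061] [ 0.23 -1.88 -4.23] [-0.83  0.01 -0.03]
yaw 92.71 pitch -0.13 yaxis tilt -0.08
```

View pics/s_r8b.png

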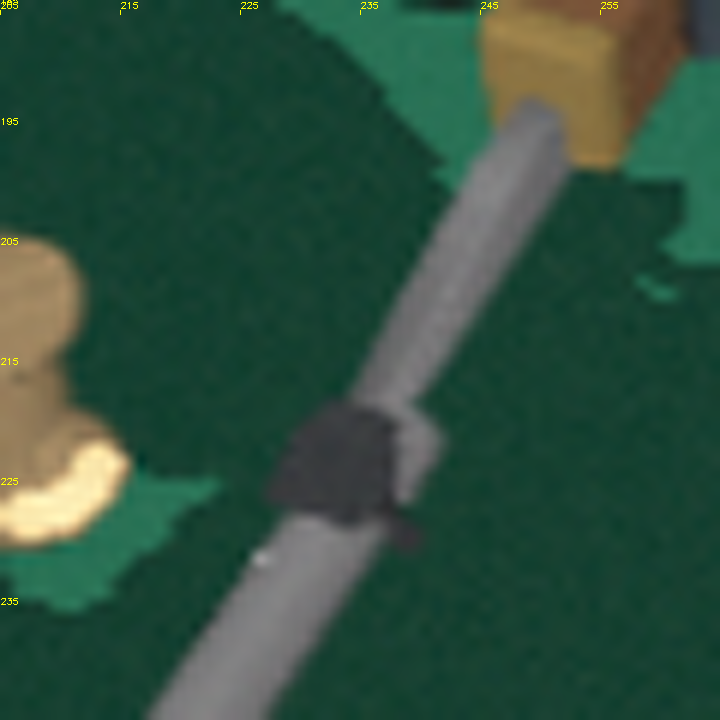

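View pics/s_r8.png

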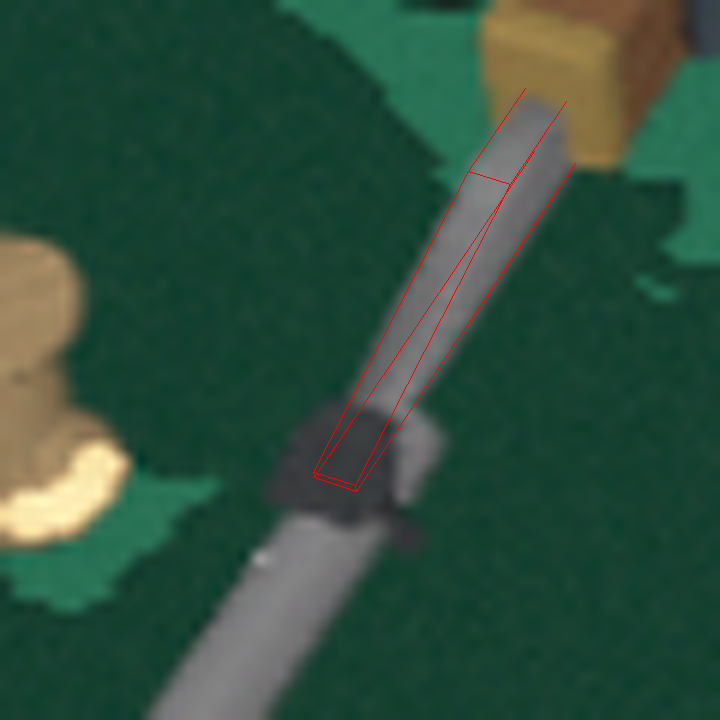

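```bash

python3 -m handwheel '[{"ax":0,"ay":0,"az":0,"tx":0.025,"ty":0,"tz":-0.002,"grip":15},{"ax":0,"ay":0,"az":0,"tx":0.025,"ty":0,"tz":-0.002,"grip":15}]'
python3 -m handwheel '[{"ax":0,"ay":0,"az":0,"tx":0.025,"ty":0,"tz":-0.002,"grip":15},{"ax":0,"ay":0,"az":0,"tx":0.025,"ty":0,"tz":-0.002,"grip":15}]'
python3 -m handwheel '[{"ax":0,"ay":0,"az":0,"tx":0.025,"ty":0,"tz":-0.002,"grip":15},{"ax":0,"ay":0,"az":0,"tx":0.025,"ty":0,"tz":-0.002,"grip":15}]'
python3 -m handwheel '[{"ax":0,"ay":0,"az":0,"tx":0.025,"ty":0,"tz":-0.002,"grip":15},{"ax":0,"ay":0,"az":0,"tx":0.025,"ty":0,"tz":-0.002,"grip":15}]'
```

```text
time_s: 15.35
tool_pos: [0.6069, -0.0587, 0.1062]
tool_rot: [[-0.047, 0.999, -0.001], [0.999, 0.047, -0.002], [-0.002, -0.002, -1.0]]
force: [0.7, -2.2, -5.2]
gripper_width: 0.26
time_s: 15.55
tool_pos: [0.6068, -0.0574, 0.1062]
tool_rot: [[-0.047, 0.999, -0.002], [0.999, 0.047, -0.002], [-0.002, -0.002, -1.0]]
force: [-0.1, -3.4, -4.3]
gripper_width: 0.264
time_s: 15.75
tool_pos: [0.6067, -0.0561, 0.1063]
tool_rot: [[-0.047, 0.999, -0.002], [0.999, 0.047, -0.002], [-0.002, -0.002, -1.0]]
force: [-0.2, -2.6, -4.2]
gripper_width: 0.26
time_s: 15.95
tool_pos: [0.6067, -0.0549, 0.1064]
tool_rot: [[-0.047, 0.999, -0.002], [0.999, 0.047, -0.003], [-0.003, -0.002, -1.0]]
force: [0.8, -4.2, -4.1]
gripper_width: 0.264
```

```bash

python3 -m handwheel '[{"ax":0,"ay":0,"az":0,"tx":0.025,"ty":0,"tz":-0.003,"grip":15},{"ax":0,"ay":0,"az":0,"tx":0.025,"ty":0,"tz":-0.003,"grip":15}]'
python3 -m handwheel '[{"ax":0,"ay":0,"az":0,"tx":0.025,"ty":0,"tz":-0.003,"grip":15},{"ax":0,"ay":0,"az":0,"tx":0.025,"ty":0,"tz":-0.003,"grip":15}]'
python3 -m handwheel '[{"ax":0,"ay":0,"az":0,"tx":0.025,"ty":0,"tz":-0.003,"grip":15},{"ax":0,"ay":0,"az":0,"tx":0.025,"ty":0,"tz":-0.003,"grip":15}]'
python3 - <<'E'
from h import *
f=arm.grab_frame("side"); s=arm.sense();print(s["tool_pos"].round(4),s["force"].round(2),s["torque"].round(2));tilt()
crop(f,"s_r9.png",205,185,60,60,12)
E
```

```text
time_s: 16.15
tool_pos: [0.6066, -0.0536, 0.1065]
tool_rot: [[-0.047, 0.999, -0.002], [0.999, 0.047, -0.003], [-0.003, -0.002, -1.0]]
force: [0.5, -2.5, -5.2]
gripper_width: 0.261
time_s: 16.35
tool_pos: [0.6067, -0.052, 0.1069]
tool_rot: [[-0.047, 0.999, -0.001], [0.999, 0.047, -0.002], [-0.002, -0.002, -1.0]]
force: [-0.8, 0.5, -1.0]
gripper_width: 0.26
time_s: 16.55
tool_pos: [0.6067, -0.05, 0.1073]
tool_rot: [[-0.047, 0.999, -0.001], [0.999, 0.047, -0.001], [-0.001, -0.001, -1.0]]
force: [0.3, 0.7, 0.2]
gripper_width: 0.266
[ 0.6067 -0.05    0.1073] [ 0.1  -0.37 -0.41] [-0.12  0.06  0.02]
yaw 92.7 pitch -0.07 yaxis tilt -0.06
```

View pics/s_r9.png

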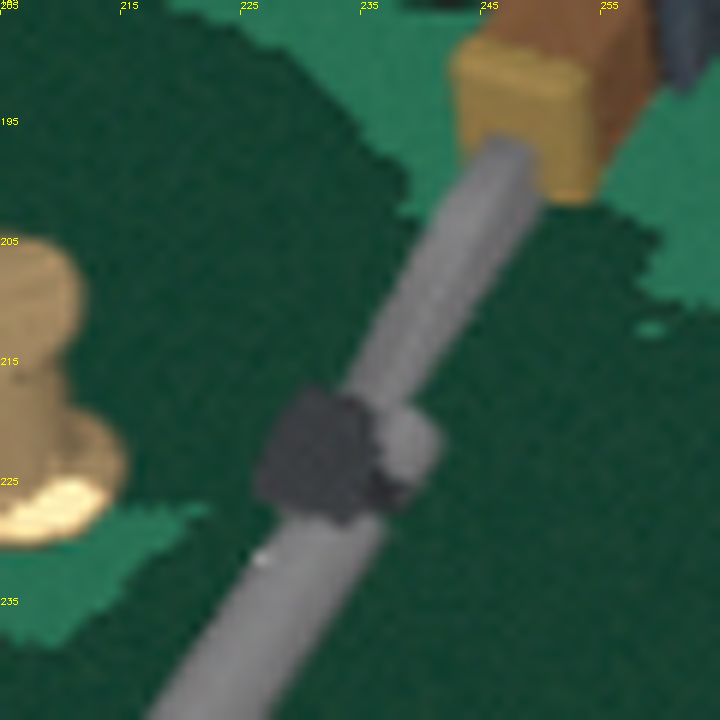

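```bash

python3 -m handwheel '[{"ax":0,"ay":0,"az":0,"tx":0,"ty":0,"tz":-0.04,"grip":15},{"ax":0,"ay":0.05,"az":0,"tx":0,"ty":0,"tz":-0.04,"grip":15}]'
python3 -m handwheel '[{"ax":0,"ay":0.15,"az":0,"tx":0,"ty":0,"tz":-0.04,"grip":15},{"ax":0,"ay":0.15,"az":0,"tx":0,"ty":0,"tz":-0.04,"grip":15}]'
python3 -m handwheel '[{"ax":0,"ay":0.2,"az":0,"tx":0,"ty":0,"tz":-0.04,"grip":15},{"ax":0,"ay":0.2,"az":0,"tx":0,"ty":0,"tz":-0.04,"grip":15},{"ax":0,"ay":0.2,"az":0,"tx":0,"ty":0,"tz":-0.04,"grip":15}]'
python3 - <<'E'
from h import *
f=arm.grab_frame("side"); s=arm.sense();print(s["tool_pos"].round(4),s["force"].round(2),s["torque"].round(2));tilt()
crop(f,"s_r10.png",205,180,60,60,12)
E
```

```text
time_s: 16.8
tool_pos: [0.6067, -0.0495, 0.1095]
tool_rot: [[-0.047, 0.999, -0.001], [0.999, 0.047, 0.004], [0.004, -0.001, -1.0]]
force: [0.3, 0.4, -0.6]
gripper_width: 0.26
time_s: 17.0
tool_pos: [0.6068, -0.0492, 0.1118]
tool_rot: [[-0.048, 0.999, -0.003], [0.998, 0.048, 0.038], [0.038, -0.001, -0.999]]
force: [-0.0, -0.5, -0.9]
gripper_width: 0.257
time_s: 17.3
tool_pos: [0.6069, -0.0496, 0.1152]
tool_rot: [[-0.048, 0.999, -0.005], [0.993, 0.048, 0.106], [0.107, -0.0, -0.994]]
force: [-0.8, 0.4, -1.4]
gripper_width: 0.261
[ 0.6071 -0.0501  0.1153] [-0.06 -1.54 -0.91] [-0.26 -0.04  0.05]
yaw 92.72 pitch 6.18 yaxis tilt -0.01
```

View pics/s_r10.png

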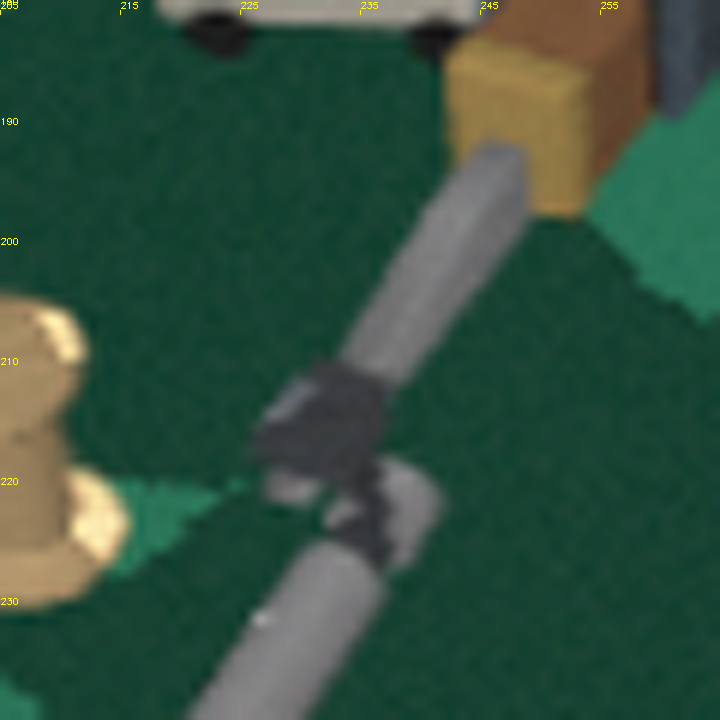

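```bash

python3 -m handwheel '[{"ax":0,"ay":0.25,"az":0,"tx":0,"ty":0,"tz":-0.08,"grip":15},{"ax":0,"ay":0.25,"az":0,"tx":0,"ty":0,"tz":-0.1,"grip":15},{"ax":0,"ay":0.3,"az":0,"tx":0,"ty":0,"tz":-0.15,"grip":15},{"ax":0,"ay":0.3,"az":0,"tx":0,"ty":0,"tz":-0.2,"grip":15},{"ax":0,"ay":0.3,"az":0,"tx":0,"ty":0,"tz":-0.2,"grip":15},{"ax":0,"ay":0.3,"az":0,"tx":0,"ty":0,"tz":-0.2,"grip":15},{"ax":0,"ay":0.2,"az":0,"tx":0,"ty":0,"tz":-0.2,"grip":15},{"ax":0,"ay":0.2,"az":0,"tx":0,"ty":0,"tz":-0.2,"grip":15}]'
python3 - <<'E'
from h import *
f=arm.grab_frame("side"); s=arm.sense();print(s["tool_pos"].round(4),s["force"].round(2),s["joint_positions"].round(2));tilt()
crop(f,"s_r11.png",200,150,75,75,8)
E
```

```text
time_s: 18.15
tool_pos: [0.6074, -0.0585, 0.1499]
tool_rot: [[-0.045, 0.999, -0.016], [0.939, 0.048, 0.339], [0.34, 0.001, -0.941]]
force: [0.0, -0.1, -1.1]
gripper_width: 0.261
[ 0.6078 -0.0593  0.1504] [ 0.39 -2.14 -1.07] [-0.38  0.6   1.4   0.33  1.3  -0.54]
yaw 92.73 pitch 19.9 yaxis tilt 0.08
```

View pics/s_r11.png

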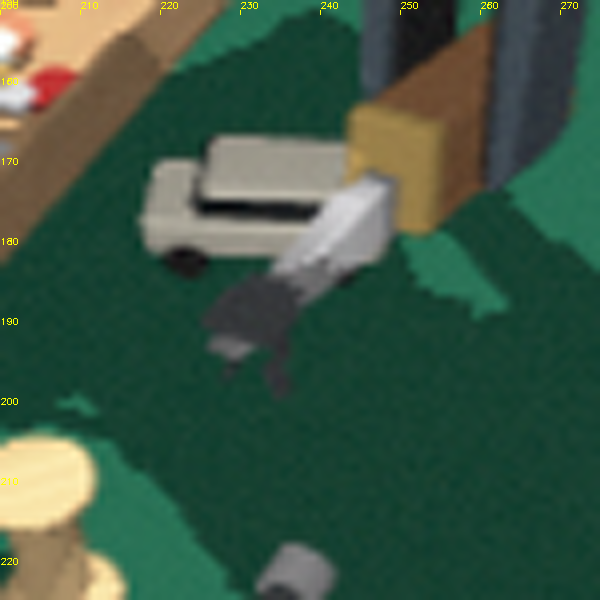

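```bash

python3 -m handwheel '[{"ax":0,"ay":0,"az":0,"tx":-0.1,"ty":0,"tz":-0.3,"grip":15},{"ax":0,"ay":0,"az":0,"tx":-0.2,"ty":-0.05,"tz":-0.4,"grip":15},{"ax":0,"ay":0,"az":0,"tx":-0.3,"ty":-0.1,"tz":-0.5,"grip":15},{"ax":0,"ay":0,"az":0,"tx":-0.4,"ty":-0.15,"tz":-0.5,"grip":15},{"ax":0,"ay":0,"az":0,"tx":-0.5,"ty":-0.15,"tz":-0.5,"grip":15},{"ax":0,"ay":0,"az":0,"tx":-0.6,"ty":-0.15,"tz":-0.5,"grip":15},{"ax":0,"ay":0,"az":0,"tx":-0.7,"ty":-0.15,"tz":-0.4,"grip":15},{"ax":0,"ay":0,"az":0,"tx":-0.7,"ty":-0.15,"tz":-0.3,"grip":15},{"ax":0,"ay":0,"az":0,"tx":-0.7,"ty":-0.15,"tz":-0.3,"grip":15},{"ax":0,"ay":0,"az":0,"tx":-0.7,"ty":-0.15,"tz":-0.3,"grip":15}]'
python3 - <<'E'
from h import *
need((.56,-.46,.23),92.7,20); tilt()
f=arm.grab_frame("side"); crop(f,"s_r12.png",220,80,120,90,6)
E
```

```text
time_s: 19.2
tool_pos: [0.5823, -0.2223, 0.2089]
tool_rot: [[-0.046, 0.999, -0.014], [0.94, 0.048, 0.338], [0.338, 0.002, -0.941]]
force: [0.4, -0.1, -1.2]
gripper_width: 0.26
t 19.2 p [ 0.5823 -0.2223  0.2089] F [ 0.43 -0.08 -1.2 ] g 0.26
  turn [0.018 0.038 0.014]  shift [-8.611 -1.344 -3.994]
yaw 92.79 pitch 19.77 yaxis tilt 0.13
```

View pics/s_r12.png

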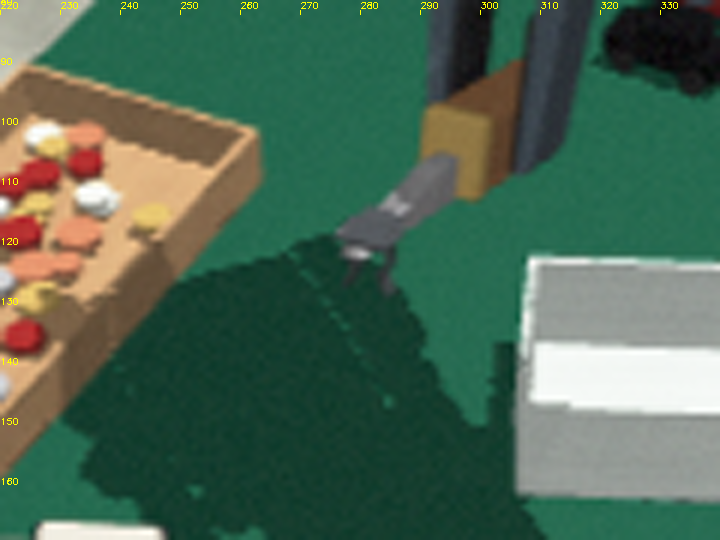

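Clip still rides on the blade at (281,119). The van is untouched, so I keep going.

```bash

python3 -m handwheel '[{"ax":0,"ay":0,"az":0,"tx":-0.7,"ty":-0.12,"tz":-0.35,"grip":15},{"ax":0,"ay":0,"az":0,"tx":-0.8,"ty":-0.12,"tz":-0.35,"grip":15},{"ax":0,"ay":0,"az":0,"tx":-0.8,"ty":-0.12,"tz":-0.35,"grip":15},{"ax":0,"ay":0,"az":0,"tx":-0.8,"ty":-0.12,"tz":-0.35,"grip":15},{"ax":0,"ay":0,"az":0,"tx":-0.8,"ty":-0.12,"tz":-0.35,"grip":15},{"ax":0,"ay":0,"az":0,"tx":-0.8,"ty":-0.12,"tz":-0.35,"grip":15},{"ax":0,"ay":0,"az":0,"tx":-0.8,"ty":-0.12,"tz":-0.35,"grip":15},{"ax":0,"ay":0,"az":0,"tx":-0.7,"ty":-0.12,"tz":-0.35,"grip":15},{"ax":0,"ay":0,"az":0,"tx":-0.6,"ty":-0.12,"tz":-0.3,"grip":15},{"ax":0,"ay":0,"az":0,"tx":-0.4,"ty":-0.1,"tz":-0.2,"grip":15}]'
python3 -m handwheel '[{"ax":0,"ay":0,"az":0,"tx":-0.3,"ty":0,"tz":0,"grip":15},{"ax":0,"ay":0,"az":0,"tx":-0.2,"ty":0,"tz":0,"grip":15},{"ax":0,"ay":0,"az":0,"tx":0,"ty":0,"tz":0,"grip":15}]'
python3 - <<'E'
from h import *
need((.56,-.46,.23),92.7,20); tilt()
f=arm.grab_frame("side"); crop(f,"s_r13.png",260,60,120,110,6)
f=arm.grab_frame("top"); crop(f,"t_r13.png",360,80,130,110,6)
print(arm.sense()["joint_positions"].round(2))
E
```

```text
time_s: 20.25
tool_pos: [0.5559, -0.4395, 0.2228]
tool_rot: [[-0.04, 0.999, -0.017], [0.939, 0.044, 0.341], [0.341, -0.002, -0.94]]
force: [-0.1, 0.2, -1.0]
gripper_width: 0.262
time_s: 20.55
tool_pos: [0.5555, -0.4535, 0.2172]
tool_rot: [[-0.039, 0.999, -0.017], [0.939, 0.042, 0.342], [0.342, -0.003, -0.94]]
force: [0.3, 0.3, -1.9]
gripper_width: 0.259
t 20.55 p [ 0.5555 -0.4535  0.2172] F [ 0.34  0.3  -1.86] g 0.259
  turn [-0.008 -0.003 -0.051]  shift [-0.074  0.166 -0.572]
yaw 92.37 pitch 20.02 yaxis tilt -0.15
[-0.87  0.78  0.82  0.22  1.81 -0.89]
```

View pics/s_r13.png

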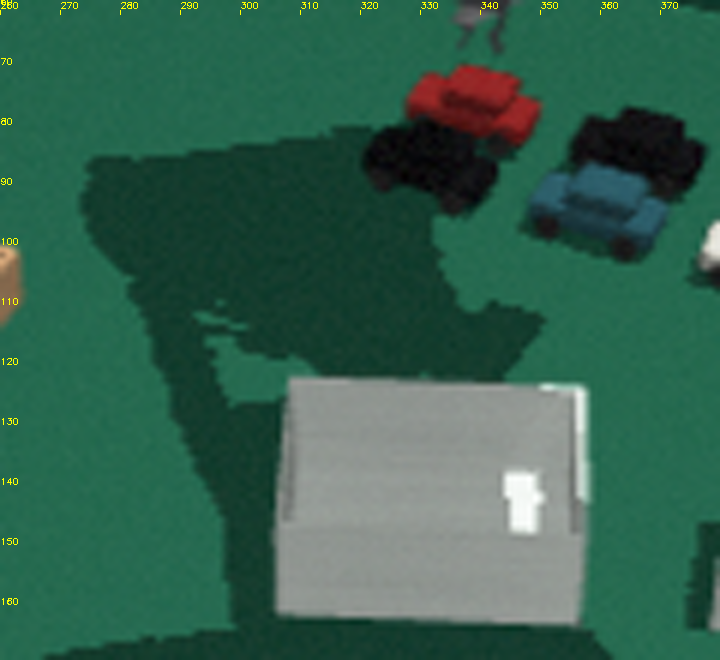

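View pics/t_r13.png

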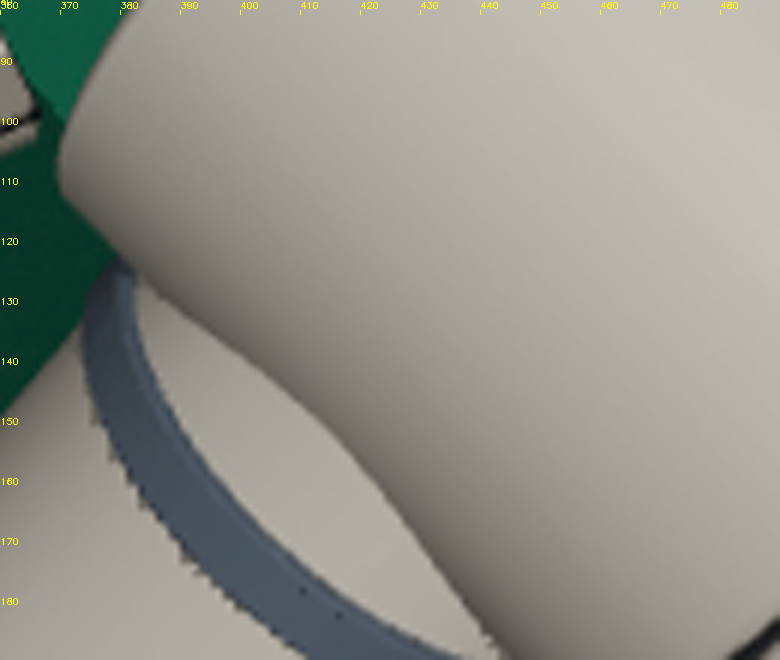

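```bash

python3 -m handwheel '[{"ax":0,"ay":0,"az":0,"tx":-0.2,"ty":0,"tz":0.4,"grip":15},{"ax":0,"ay":0,"az":0,"tx":-0.25,"ty":0,"tz":0.6,"grip":15},{"ax":0,"ay":0,"az":0,"tx":-0.25,"ty":0,"tz":0.6,"grip":15},{"ax":0,"ay":0,"az":0,"tx":-0.2,"ty":0,"tz":0.6,"grip":15},{"ax":0,"ay":0,"az":0,"tx":-0.1,"ty":0,"tz":0.4,"grip":15},{"ax":0,"ay":0,"az":0,"tx":0,"ty":0,"tz":0,"grip":15}]'
python3 - <<'E'
from h import *
need((.558,-.455,.14),92.7,20); tilt()
s=arm.sense();print("tip",(s["tool_pos"]+s["tool_rot"]@[.125,0,.005]).round(4))
f=arm.grab_frame("side"); crop(f,"s_r14.png",260,60,120,110,6)
for p in [(.553,-.333,.05)]: print(proj(f,p))
E
```

```text
time_s: 21.25
tool_pos: [0.5558, -0.4509, 0.1407]
tool_rot: [[-0.042, 0.999, -0.02], [0.938, 0.046, 0.344], [0.344, -0.004, -0.939]]
force: [-0.2, 0.4, -0.6]
gripper_width: 0.264
t 21.25 p [ 0.5558 -0.4509  0.1407] F [-0.24  0.36 -0.61] g 0.264
  turn [-0.032 -0.023 -0.024]  shift [-0.168  0.082 -0.031]
yaw 92.55 pitch 20.14 yaxis tilt -0.23
tip [ 0.5505 -0.3319  0.1791]
(np.float64(332.0474824791496), np.float64(134.7806110440071))
```

View pics/s_r14.png

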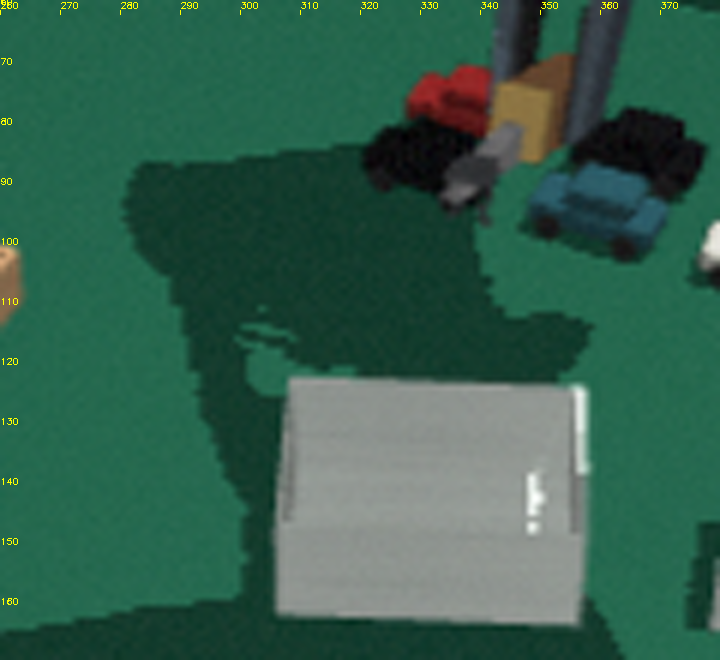

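```bash

python3 -m handwheel '[{"ax":0,"ay":-0.7,"az":0,"tx":-0.1,"ty":0,"tz":0,"grip":15},{"ax":0,"ay":-0.7,"az":0,"tx":-0.1,"ty":0,"tz":0,"grip":15},{"ax":0,"ay":-0.7,"az":0,"tx":-0.1,"ty":0,"tz":0,"grip":15},{"ax":0,"ay":-0.7,"az":0,"tx":-0.1,"ty":0,"tz":0,"grip":15},{"ax":0,"ay":-0.7,"az":0,"tx":-0.1,"ty":0,"tz":0,"grip":15},{"ax":0,"ay":-0.7,"az":0,"tx":-0.1,"ty":0,"tz":0,"grip":15}]'
python3 - <<'E'
from h import *
tilt()
s=arm.sense();print("tip",(s["tool_pos"]+s["tool_rot"]@[.125,0,.005]).round(4))
f=arm.grab_frame("side"); crop(f,"s_r15.png",260,60,120,110,6)
E
```

```text
time_s: 21.9
tool_pos: [0.5579, -0.4695, 0.143]
tool_rot: [[-0.044, 0.999, 0.007], [0.993, 0.045, -0.107], [-0.108, 0.002, -0.994]]
force: [0.1, -0.5, -1.9]
gripper_width: 0.262
yaw 92.54 pitch -6.18 yaxis tilt 0.13
tip [ 0.5524 -0.3459  0.1246]
```

View pics/s_r15.png

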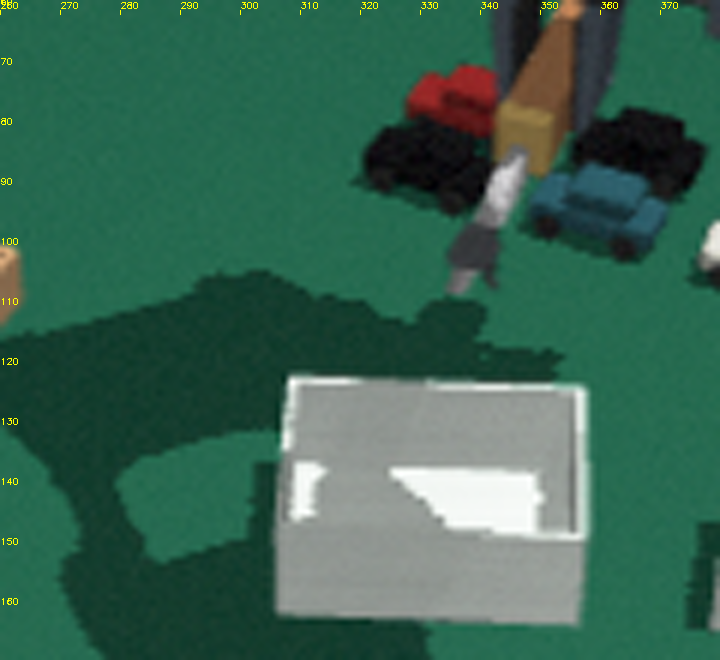

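```bash

python3 -m handwheel '[{"ax":0,"ay":-0.7,"az":0,"tx":0.1,"ty":0,"tz":0,"grip":15},{"ax":0,"ay":-0.7,"az":0,"tx":0.1,"ty":0,"tz":0,"grip":15},{"ax":0,"ay":-0.7,"az":0,"tx":0.1,"ty":0,"tz":-0.1,"grip":15},{"ax":0,"ay":-0.7,"az":0,"tx":0.1,"ty":0,"tz":-0.1,"grip":15},{"ax":0,"ay":-0.7,"az":0,"tx":0.1,"ty":0,"tz":-0.1,"grip":15}]'
python3 - <<'E'
from h import *
tilt()
s=arm.sense();print("tip",(s["tool_pos"]+s["tool_rot"]@[.125,0,.005]).round(4),s["joint_positions"].round(2))
f=arm.grab_frame("side"); crop(f,"s_r16.png",260,60,120,110,6)
E
```

```text
time_s: 22.45
tool_pos: [0.559, -0.456, 0.1522]
tool_rot: [[-0.033, 0.999, 0.028], [0.882, 0.042, -0.469], [-0.47, 0.009, -0.883]]
force: [-1.2, -0.7, -1.3]
gripper_width: 0.26
yaw 92.17 pitch -28.02 yaxis tilt 0.49
tip [ 0.555  -0.3481  0.0891] [-0.58  0.6   1.47 -0.53  0.84 -0.31]
```

View pics/s_r16.png

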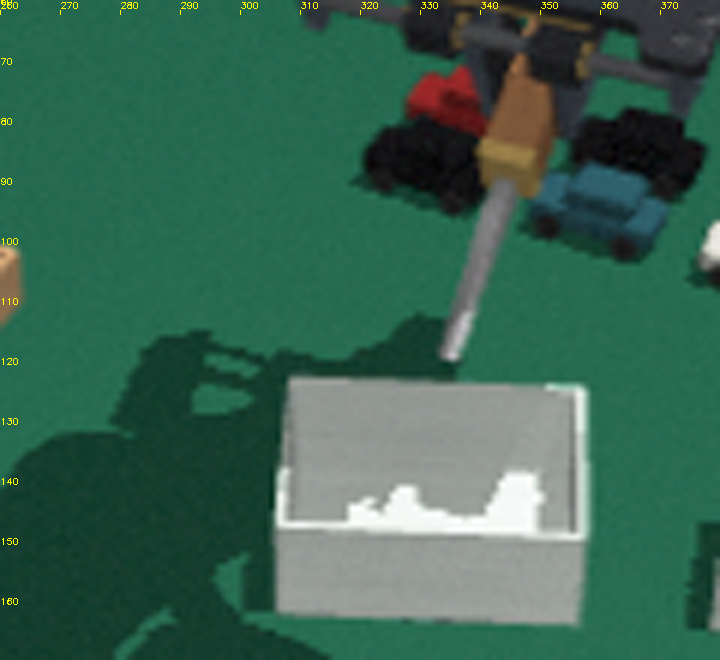

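```bash

python3 - <<'E'
from h import *
f=arm.grab_frame("side"); crop(f,"s_r17.png",290,110,80,60,10)
for y in (-.30,-.333,-.36): print(y,proj(f,(.553,y,.005)))
for t in ("clip_bow","clip_lip"):
    print(t,[([round(c,3) for c in d["centre"]],round(d["score"],2)) for d in arm.landmark_of(t,f)[:4]])
cv2.imwrite("pics/side17.png",cv2.cvtColor(f["img"],cv2.COLOR_RGB2BGR))
E
```

```text
-0.3 (np.float64(326.4898918179674), np.float64(155.68468413315014))
-0.333 (np.float64(331.5028774397256), np.float64(148.03387774836523))
-0.36 (np.float64(335.48517963917465), np.float64(141.95609787972828))
clip_bow []
clip_lip []
```

View pics/s_r17.png

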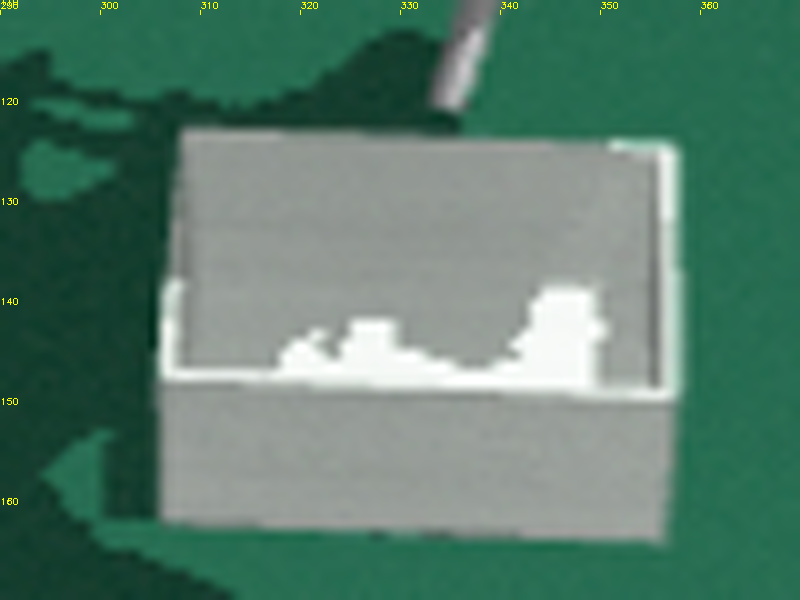

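View pics/side17.png

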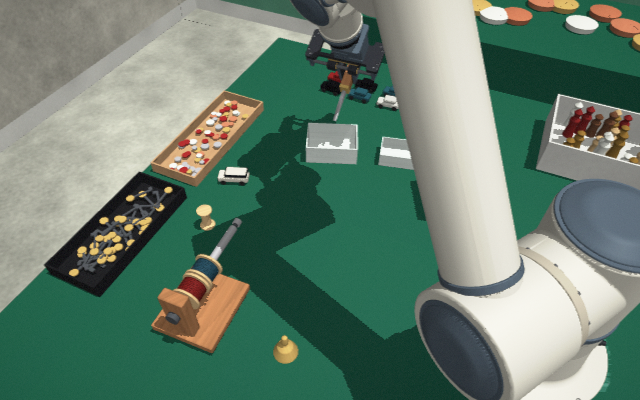

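```bash

python3 -m handwheel '[{"ax":0,"ay":1,"az":0,"tx":0,"ty":0,"tz":-0.6,"grip":15},{"ax":0,"ay":1,"az":0,"tx":0,"ty":-0.2,"tz":-0.3,"grip":15},{"ax":0,"ay":1,"az":0,"tx":0,"ty":-0.2,"tz":0,"grip":15},{"ax":0,"ay":1,"az":0,"tx":0.3,"ty":-0.2,"tz":0,"grip":15},{"ax":-0.05,"ay":0.67,"az":0,"tx":0.6,"ty":-0.2,"tz":0,"grip":15},{"ax":0,"ay":0,"az":0,"tx":0.9,"ty":-0.2,"tz":0,"grip":15},{"ax":0,"ay":0,"az":0,"tx":1,"ty":-0.2,"tz":0,"grip":15},{"ax":0,"ay":0,"az":0,"tx":1,"ty":-0.2,"tz":0,"grip":15},{"ax":0,"ay":0,"az":0,"tx":1,"ty":-0.2,"tz":0,"grip":15},{"ax":0,"ay":0,"az":0,"tx":1,"ty":-0.2,"tz":0,"grip":15}]'
python3 - <<'E'
from h import *
need((.49,-.12,.12),110,0); tilt()
f=arm.grab_frame("top"); crop(f,"t_18.png",400,100,110,100,6);cv2.imwrite("pics/top18.png",cv2.cvtColor(f["img"],cv2.COLOR_RGB2BGR))
E
```

```text
time_s: 23.65
tool_pos: [0.5113, -0.3111, 0.182]
tool_rot: [[-0.047, 0.998, 0.039], [0.998, 0.045, 0.043], [0.041, 0.041, -0.998]]
force: [0.2, 0.6, -1.2]
gripper_width: 0.259
t 23.65 p [ 0.5113 -0.3111  0.182 ] F [ 0.23  0.61 -1.16] g 0.259
  turn [ 0.448 -0.333 -2.896]  shift [ 7.566 -0.61   2.772]
yaw 92.67 pitch 2.37 yaxis tilt 2.34
```

View pics/top18.png

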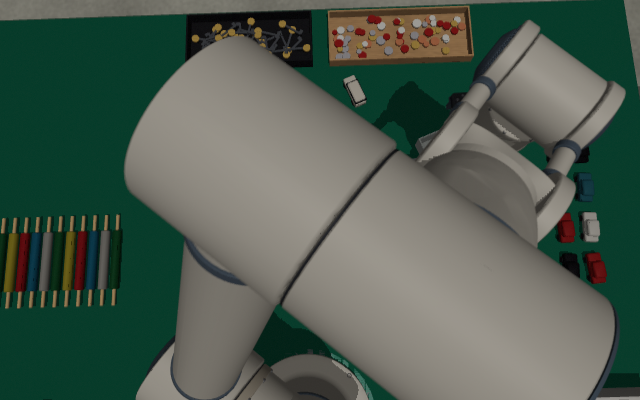

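```bash

python3 -m handwheel '[{"ax":0.2,"ay":-0.17,"az":0,"tx":0.9,"ty":0,"tz":0,"grip":15},{"ax":0.2,"ay":-0.16,"az":0,"tx":0.9,"ty":0,"tz":0,"grip":15},{"ax":0,"ay":0,"az":0,"tx":0.9,"ty":0,"tz":0,"grip":15},{"ax":0,"ay":0,"az":0,"tx":0.9,"ty":0,"tz":0.3,"grip":15},{"ax":0,"ay":0,"az":0,"tx":0.9,"ty":0,"tz":0.3,"grip":15},{"ax":0,"ay":0,"az":0,"tx":0.9,"ty":0,"tz":0.4,"grip":15},{"ax":0,"ay":0,"az":-1,"tx":0.8,"ty":0,"tz":0.4,"grip":15},{"ax":0,"ay":0,"az":-1,"tx":0.6,"ty":0,"tz":0.4,"grip":15},{"ax":0,"ay":0,"az":-0.9,"tx":0.4,"ty":0,"tz":0.4,"grip":15},{"ax":0,"ay":0,"az":0,"tx":0,"ty":0,"tz":0,"grip":15}]'
python3 - <<'E'
from h import *
need((.49,-.12,.03),110,0); tilt()
f=arm.grab_frame("top"); crop(f,"t_19.png",400,100,110,100,6)
f=arm.grab_frame("side");cv2.imwrite("pics/side19.png",cv2.cvtColor(f["img"],cv2.COLOR_RGB2BGR))
E
```

```text
time_s: 24.7
tool_pos: [0.5088, -0.1278, 0.1377]
tool_rot: [[-0.352, 0.936, 0.018], [0.936, 0.351, 0.026], [0.018, 0.026, -1.0]]
force: [0.3, 0.2, -0.8]
gripper_width: 0.261
t 24.7 p [ 0.5088 -0.1278  0.1377] F [ 0.31  0.16 -0.8 ] g 0.261
  turn [ 0.247 -0.172  0.098]  shift [ 0.48  -0.705  4.299]
yaw 110.6 pitch 1.02 yaxis tilt 1.49
```

View pics/t_19.png

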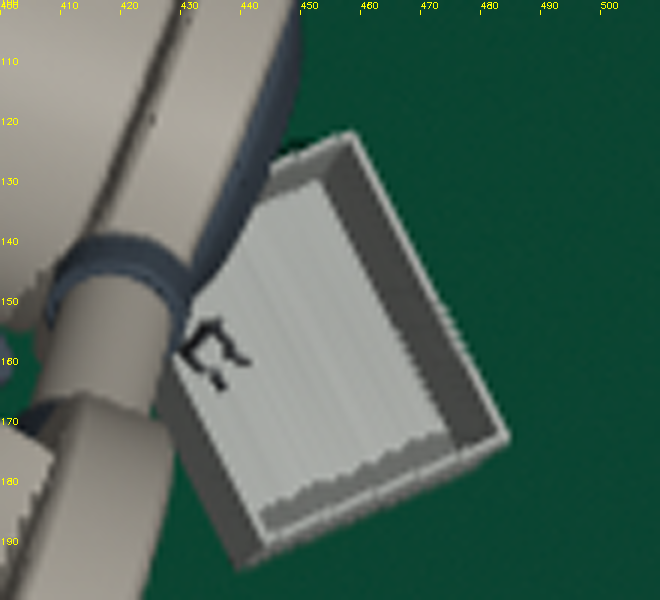

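View pics/side19.png

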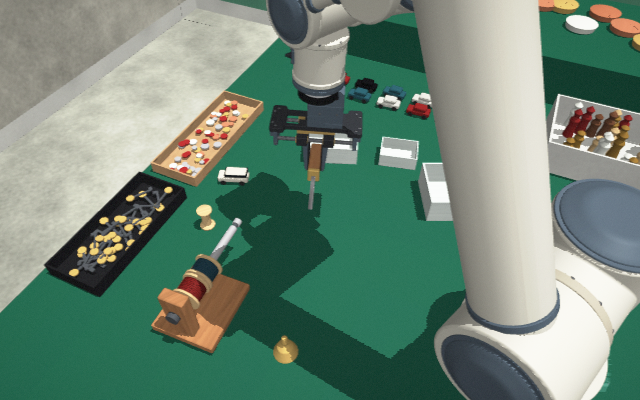

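The clip lies in the middle tin at top pixel (435,158), on its side on the floor. Next I lay the wedge down.

```bash

python3 -m handwheel '[{"ax":0.25,"ay":-0.17,"az":0.1,"tx":0.2,"ty":-0.4,"tz":0.8,"grip":15},{"ax":0,"ay":0,"az":0,"tx":0.2,"ty":-0.3,"tz":1,"grip":15},{"ax":0,"ay":0,"az":0,"tx":0,"ty":0,"tz":1,"grip":15},{"ax":0,"ay":0,"az":0,"tx":0,"ty":0,"tz":0.8,"grip":15},{"ax":0,"ay":0,"az":0,"tx":0,"ty":0,"tz":0.4,"grip":15},{"ax":0,"ay":0,"az":0,"tx":0,"ty":0,"tz":0,"grip":15}]'
python3 - <<'E'
from h import *
need((.49,-.12,.0062),110,0); tilt()
E
```

```text
time_s: 25.4
tool_pos: [0.4975, -0.1329, 0.0403]
tool_rot: [[-0.316, 0.949, 0.013], [0.949, 0.316, -0.004], [-0.008, 0.011, -1.0]]
force: [0.0, 0.1, -0.4]
gripper_width: 0.262
t 25.4 p [ 0.4975 -0.1329  0.0403] F [ 0.02  0.08 -0.41] g 0.262
  turn [ 0.105  0.074 -0.264]  shift [ 0.594 -0.139  1.359]
yaw 108.41 pitch -0.44 yaxis tilt 0.63
```

```bash

python3 -m handwheel '[{"ax":0.1,"ay":0.03,"az":0,"tx":0,"ty":0,"tz":0.5,"grip":15},{"ax":0,"ay":0,"az":0,"tx":0,"ty":0,"tz":0.4,"grip":15},{"ax":0,"ay":0,"az":0,"tx":0,"ty":0,"tz":0.2,"grip":15},{"ax":0,"ay":0,"az":0,"tx":0,"ty":0,"tz":0,"grip":15}]'
python3 - <<'E'
from h import *
need((.49,-.12,.0062),110,0); tilt()
E
```

```text
time_s: 25.8
tool_pos: [0.5, -0.1346, 0.0128]
tool_rot: [[-0.313, 0.95, 0.005], [0.95, 0.313, -0.005], [-0.006, 0.003, -1.0]]
force: [-0.7, 0.1, -1.2]
gripper_width: 0.261
t 25.8 p [ 0.5    -0.1346  0.0128] F [-0.73  0.05 -1.24] g 0.261
  turn [ 0.027  0.062 -0.293]  shift [ 0.681 -0.2    0.258]
yaw 108.24 pitch -0.37 yaxis tilt 0.17
```

```bash

python3 -m handwheel '[{"ax":0.03,"ay":0.0,"az":0,"tx":0,"ty":0,"tz":0.12,"grip":15},{"ax":0,"ay":0,"az":0,"tx":0,"ty":0,"tz":0.08,"grip":15}]'
python3 -m handwheel '[{"ax":0,"ay":0,"az":0,"tx":0,"ty":0,"tz":0.04,"grip":15},{"ax":0,"ay":0,"az":0,"tx":0,"ty":0,"tz":0.03,"grip":15}]'
```

```text
time_s: 26.0
tool_pos: [0.5004, -0.1346, 0.0079]
tool_rot: [[-0.313, 0.95, 0.002], [0.95, 0.313, -0.007], [-0.007, 0.0, -1.0]]
force: [0.3, -0.5, -0.7]
gripper_width: 0.265
time_s: 26.2
tool_pos: [0.5004, -0.1345, 0.0062]
tool_rot: [[-0.313, 0.95, 0.003], [0.95, 0.313, -0.007], [-0.007, 0.0, -1.0]]
force: [0.6, -0.3, -0.9]
gripper_width: 0.259
```

```bash

python3 -m handwheel '[{"ax":0,"ay":0,"az":0,"tx":0,"ty":0,"tz":0.03,"grip":15},{"ax":0,"ay":0,"az":0,"tx":0,"ty":0,"tz":0.02,"grip":15}]'
python3 -m handwheel '[{"ax":0,"ay":0,"az":0,"tx":0,"ty":0,"tz":0,"grip":26},{"ax":0,"ay":0,"az":0,"tx":0,"ty":0,"tz":0,"grip":45},{"ax":0,"ay":0,"az":0,"tx":0,"ty":0,"tz":0,"grip":60},{"ax":0,"ay":0,"az":0,"tx":0,"ty":0,"tz":0,"grip":60},{"ax":0,"ay":0,"az":0,"tx":0,"ty":0,"tz":0,"grip":60},{"ax":0,"ay":0,"az":0,"tx":0,"ty":0,"tz":-0.4,"grip":60},{"ax":0,"ay":0,"az":0,"tx":0,"ty":0,"tz":-0.8,"grip":60},{"ax":0,"ay":0,"az":0,"tx":0,"ty":0,"tz":-1,"grip":60},{"ax":0,"ay":0,"az":0,"tx":0,"ty":0,"tz":-1,"grip":60},{"ax":0,"ay":0,"az":0,"tx":0,"ty":0,"tz":-1,"grip":60}]'
python3 - <<'E'
from h import *
f=arm.grab_frame("side");cv2.imwrite("pics/side20.png",cv2.cvtColor(f["img"],cv2.COLOR_RGB2BGR))
for t in ("toy_van","bell","bobbin","wedge_grip","wedge_tip","clip_bow"):
    print(t,[([round(c,3) for c in d["centre"]],round(d["score"],2)) for d in arm.landmark_of(t,f)[:3]])
E
```

```text
time_s: 26.4
tool_pos: [0.5005, -0.1345, 0.0052]
tool_rot: [[-0.313, 0.95, 0.003], [0.95, 0.313, -0.007], [-0.007, 0.001, -1.0]]
force: [-3.8, 3.1, 12.5]
gripper_width: 0.264
time_s: 27.4
tool_pos: [0.4983, -0.1331, 0.1136]
tool_rot: [[-0.313, 0.95, -0.002], [0.95, 0.313, -0.005], [-0.004, -0.003, -1.0]]
force: [0.2, 0.4, 0.2]
gripper_width: 0.658
toy_van [([0.724, -0.127, 0.001], 0.56)]
bell [([0.41, 0.217, -0.002], 0.78)]
bobbin [([0.704, 0.02, 0.002], 0.68)]
wedge_grip [([0.501, -0.136, 0.015], 0.81)]
wedge_tip [([0.46, -0.015, 0.001], 0.78), ([0.552, -0.334, 0.004], 0.53)]
clip_bow []
```

View pics/side20.png

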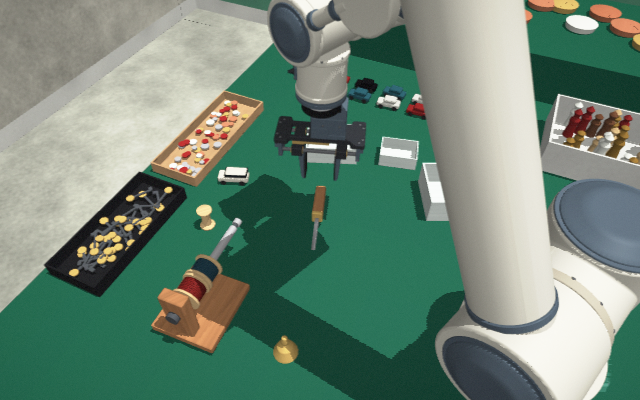

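```bash

python3 - <<'E'
from h import *
f=arm.grab_frame("top"); crop(f,"t_21.png",400,100,110,100,6)
arm.sense()
print(arm.finish_job())
E
```

```text
the job is handed in; nothing more can be done
None
```

View pics/t_21.png

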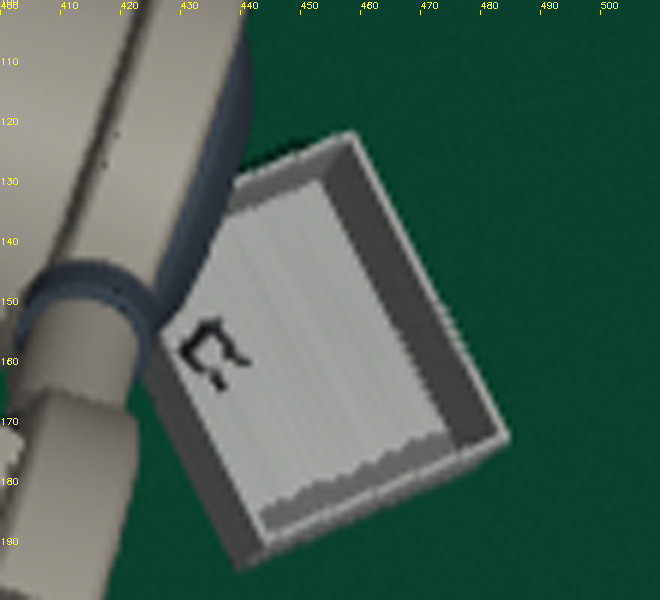

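The spring clip is off the rod and lying in the middle-sized tin, and the wedge is flat on the cloth. I handed the job in at about 27.5 s of the 72 s allowed; no verdict is reported.

- **How it was done:** I felt for the rod's end face and top with the blade. Then I slid the blade under the lip until the clip snapped free, and carried it tip-up to the tin. There I tilted the blade down and the clip slid off.
- **Clip:** the last two top pictures show it in the same spot on the tin floor, at about pixel (435,158). The trained network did not find it in the side picture, where the tin's near wall hides that part of the floor.
- **Wedge:** the network puts the handle centre at (0.501, -0.136, 0.015) m and the tip about 1 mm high, so it is lying flat. That is about 0.2 m from the tin's centre. The hand was open and clear of everything.
- **Van, bell and bobbin:** each was found within about 4 mm of its first position, which is the network's own error.
- **Forces on rod and clip:** the net wrist readings at the rod stayed around 6–7 N. The separate rod and clip forces are not reported. When I first pushed under the clip I estimated close to 9 N on the rod, so I eased off.
- **Laying the wedge down:** the wrist read about 12.5 N as it pressed on the cloth.
- **Top camera:** the arm blocked its view of the rod, so alignment there relied on the side camera and on touch.

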